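# Set the cassette guides with feeler gauges

## Robot

A 6-joint arm with a two-finger parallel gripper is mounted at the origin on the work surface. World frame = base frame: x ahead of the robot, y to its left, z up, the work surface at z = 0. Lengths are in m, angles in rad, forces in N, time in s.
With the tool pointing down it reaches from about 0.35 to 0.775 m from the base axis. Payload 5.5 kg.
Tool frame: the origin (TCP) lies midway between the tips of the shut fingers; the grasp point (between the pads) lies 19 mm behind it; z points along the fingers, y is the line along which they close (so a half turn about z gives the same grasp; the last joint's range is limited). The gripper opens to 85 mm and grips with 20 to 120 N. Pads are 22 mm wide; open, the fingers measure 114 mm over their backs; the gripper's body (76 mm by 85 mm) begins 54 mm behind the grasp point. The pads swing forward as they close: fully open they stand 13 mm farther back than shut.
Start: joints at [1.004, 0.313, 0.046, 1.304, 0, 1.431], TCP at [0.238, 0.523, 0.231] pointing down, gripper open.
Joint ranges: [-2.76, 2.76], [-0.86, 1.69], [-1.03, 1.26], [-2.2, 2.34], [-1.47, 1.5], [-3.14, 3.14]. Speed limits (rad/s): [2.57, 2.57, 3.14, 3.14, 3.14, 3.14].

## Interface

Orientations are given as a unit quaternion [w, x, y, z].
In Python, from workcell import telemetry, imaging, env gives the robot as it stands. The module is installed in compiled form; this text tells all that it offers.
- The arm moves only by the tool step_arm, never from a script. Its argument "moves" is a list of rows, each a list of 3 entries, a list of its own where there are three numbers: the shift along the tool's x, y, z in mm, then the turn, a rotation vector about the tool's x, y, z in rad, then the finger opening in mm, from 0 to 85.4. A call has 1 to 8 rows; each row is the pose to reach, as a shift and turn from the pose commanded when the call began, along the tool's axes at that moment; what a row does not reach only later rows make up. A row lasts 1/12 s, in which the tool goes at most 41.7 mm and 7.16 degrees, less where a joint would pass 70% of its speed; a pose out of reach is approached as far as the arm can. A call with a gripper value outside its range is refused whole. The fingers move at their own pace and stop on an object; "grip_force" is the grip in N (left out, the last holds). Time passes only in rows, so rows that repeat a pose let the fingers close. It gives the time, the measured TCP pose, the force, the opening and the grip force at its end, in the units of the state.
- telemetry.get_state(): the state, without advancing time (a new reading comes with each control period).
- imaging.read_camera(name): name is "side" or "top"; returns the picture (420x560x3 uint8, red, green, blue); there is no depth.
- imaging.camera_params(name): a dict with "camera_matrix" (3x3 intrinsics, pixels), "pose" (4x4, takes a point from camera to world coordinates). Camera axes: x right, y up, looking along -z (the intrinsics and any distortion apply to the point x, -y, -z); pixel columns grow to the right and rows downward; lengths in m; the calibration is good to about 2 mm. A picture is of the moment at which its call begins. camera_params takes no time and is no camera call.
- env.hand_in(): hands the job in; it is judged then, once.
The state is a dict: "clock": time; "joint_pos": joint angles; "qvel": joint speeds; "tau": joint torques, N m; "tcp_pos": TCP position; "orientation": TCP orientation; "wrist_force": force on the tool from outside, world axes, zero at the start; "ft_torque": the same for the moment, N m; "finger_gap": finger opening in m; "grip_force": force on a finger pad.
Only numpy, scipy, OpenCV 4.12 (cv2) and the standard library are available. Lean on these libraries where they do the work, as an engineer would, in place of code of your own. Each camera call takes 0.05 s, during which the arm holds its last target. There are 200 camera calls.

## Task

Set the clearance of the cassette guides, one for each feeler gauge that is lying out, working up from the thinnest blade (yellow, then blue, then red): slide the blade along the base into the gap of the guide of its colour until its tip is past the hold-down arm, let go, and close the fence on it until the sprung pad is pressed in about half-way (3 mm); then draw the gauge back out of the mouth, feeling for that light drag, and leave the fence there. Put each gauge back flat in the storage slot of its own colour, and leave everything else on the bench where it is.

Things in the scene. Friction and masses are not known exactly. Their poses are not given: they have to be found in the camera images.
- gauge_yellow: loose feeler gauge, about 150 g: yellow handle 45 long (x) x 32 wide x 36 high; steel blade on edge from x=+22.5 to +92.5, 6 thick (y), 22 high, lower edge level with the handle's underside; stands upright by itself. Origin: centre of the handle's underside; x to the blade tip, z up. If absent (None), its guide and slot are not part of the job
- mid_yellow (a point): point under the middle of the whole gauge_yellow (115 long), at (35, 0, 0) in its frame
- guide_yellow: fixed cassette guide, yellow flash at the front of its aluminium base 150 (x) x 130 (y) x 8 high. Origin: centre of base underside; x along the gap. Gap from mouth x=+5 to x=+70, between sprung rubber pad (face y=-42) and fence. Hold-down arm over it, x=45 to 57, y=-65 to -5, 36 to 44 above bench: the blade slides in from the mouth along the base; the flat base before the mouth carries the handle
- fence_yellow: steel fence of guide_yellow, 65 x 8, top 31.5 high. Origin: the guide's when fully open; moves along the guide's -y up to 30 mm as it closes; gap to the resting pad = 30 mm minus that. Starts wider than the blade, slides stiffly (6 N), stays put. Upright yellow tab, 26 (x) x 12 (y), top 57 high, at its (37.5, 46), 44 mm clear behind: pinch it across y from above, or push
- pad_yellow: black rubber pad of guide_yellow, 55 (x) x 6 (y) x 20 high, x=+10 to +65. Origin: the guide's at rest; it yields along the guide's -y, 0.8 N per mm for 6 mm, then is solid; it springs back when freed. It presses the blade against the fence: the drag felt on drawing the blade. The fence may settle back up to 1 mm when let go or as the blade is drawn
- slot_yellow: fixed white storage tray with yellow labels on a plywood board: 150 (x) x 52 (y) x 12 high, walls and floor 4 thick, inner 142 x 44. Origin: centre of its underside, 6 above the bench. The gauge lies lengthwise in it, upright, either way round, its mid point near the tray's centre
- gauge_blue: loose feeler gauge, about 150 g: blue handle 45 long (x) x 32 wide x 36 high; steel blade on edge from x=+22.5 to +92.5, 9 thick (y), 22 high, lower edge level with the handle's underside; stands upright by itself. Origin: centre of the handle's underside; x to the blade tip, z up. If absent (None), its guide and slot are not part of the job
- mid_blue (a point): point under the middle of the whole gauge_blue (115 long), at (35, 0, 0) in its frame
- guide_blue: fixed cassette guide, blue flash at the front of its aluminium base 150 (x) x 130 (y) x 8 high. Origin: centre of base underside; x along the gap. Gap from mouth x=+5 to x=+70, between sprung rubber pad (face y=-42) and fence. Hold-down arm over it, x=45 to 57, y=-65 to -5, 36 to 44 above bench: the blade slides in from the mouth along the base; the flat base before the mouth carries the handle
- fence_blue: steel fence of guide_blue, 65 x 8, top 31.5 high. Origin: the guide's when fully open; moves along the guide's -y up to 30 mm as it closes; gap to the resting pad = 30 mm minus that. Starts wider than the blade, slides stiffly (6 N), stays put. Upright blue tab, 26 (x) x 12 (y), top 57 high, at its (37.5, 46), 44 mm clear behind: pinch it across y from above, or push
- pad_blue: black rubber pad of guide_blue, 55 (x) x 6 (y) x 20 high, x=+10 to +65. Origin: the guide's at rest; it yields along the guide's -y, 0.8 N per mm for 6 mm, then is solid; it springs back when freed. It presses the blade against the fence: the drag felt on drawing the blade. The fence may settle back up to 1 mm when let go or as the blade is drawn
- slot_blue: fixed white storage tray with blue labels on a plywood board: 150 (x) x 52 (y) x 12 high, walls and floor 4 thick, inner 142 x 44. Origin: centre of its underside, 6 above the bench. The gauge lies lengthwise in it, upright, either way round, its mid point near the tray's centre
- gauge_red: loose feeler gauge, about 150 g: red handle 45 long (x) x 32 wide x 36 high; steel blade on edge from x=+22.5 to +92.5, 12 thick (y), 22 high, lower edge level with the handle's underside; stands upright by itself. Origin: centre of the handle's underside; x to the blade tip, z up. If absent (None), its guide and slot are not part of the job
- mid_red (a point): point under the middle of the whole gauge_red (115 long), at (35, 0, 0) in its frame
- guide_red: fixed cassette guide, red flash at the front of its aluminium base 150 (x) x 130 (y) x 8 high. Origin: centre of base underside; x along the gap. Gap from mouth x=+5 to x=+70, between sprung rubber pad (face y=-42) and fence. Hold-down arm over it, x=45 to 57, y=-65 to -5, 36 to 44 above bench: the blade slides in from the mouth along the base; the flat base before the mouth carries the handle
- fence_red: steel fence of guide_red, 65 x 8, top 31.5 high. Origin: the guide's when fully open; moves along the guide's -y up to 30 mm as it closes; gap to the resting pad = 30 mm minus that. Starts wider than the blade, slides stiffly (6 N), stays put. Upright red tab, 26 (x) x 12 (y), top 57 high, at its (37.5, 46), 44 mm clear behind: pinch it across y from above, or push
- pad_red: black rubber pad of guide_red, 55 (x) x 6 (y) x 20 high, x=+10 to +65. Origin: the guide's at rest; it yields along the guide's -y, 0.8 N per mm for 6 mm, then is solid; it springs back when freed. It presses the blade against the fence: the drag felt on drawing the blade. The fence may settle back up to 1 mm when let go or as the blade is drawn
- slot_red: fixed white storage tray with red labels on a plywood board: 150 (x) x 52 (y) x 12 high, walls and floor 4 thick, inner 142 x 44. Origin: centre of its underside, 6 above the bench. The gauge lies lengthwise in it, upright, either way round, its mid point near the tray's centre
- reagent: bystander, loose: amber bottle, 40 across, 75 high; origin at the centre of its underside; leave alone
- dish: bystander, loose: shallow glass dish, 90 across, 14 high; origin at the centre of its underside; leave alone
- jar: bystander, loose: glass jar, 60 across, 70 high; origin at the centre of its underside; leave alone
- slidebox: bystander, loose: green slide box, 85 x 120 x 30; origin at the centre of its underside; leave alone
- bowl: bystander, loose: steel bowl, 120 across, 35 high; origin at the centre of its underside; leave alone
- sample: bystander, loose: small sample bottle with red cap, 32 across, 60 high; origin at the centre of its underside; leave alone
There are look-alikes about, which are no part of the job. There is more than one size of the gauge_red; the job needs the smaller. What is shaped like the guide_yellow but orange is not meant.

How it is judged:
On the way, in this order (a step that is already met when the one before it is completed fails the run):
1. the yellow gauge's blade lies in the gap of the yellow guide, let go, its tip past the hold-down arm, and the fence bears on it (x of gauge_yellow in the frame of guide_yellow above -0.0475 m and z of gauge_yellow in the frame of guide_yellow below 0.02 m and angle between the x axis of gauge_yellow and the x axis of guide_yellow, either way round below 0.12 rad and contact force between gauge_yellow and fence_yellow above 0.6 N and contact force between the fingers and gauge_yellow below 0.5 N), for 0.2 s.
2. the yellow gauge is drawn in the gripper along the yellow gap with the sprung pad dragging on it (contact force between gauge_yellow and pad_yellow above 0.4 N and contact force between the fingers and gauge_yellow above 1 N and linear speed of gauge_yellow above 0.004 m/s and x of gauge_yellow in the frame of guide_yellow above -0.0845 m), for 0.12 s.
3. the blue gauge's blade lies in the gap of the blue guide, let go, its tip past the hold-down arm, and the fence bears on it (x of gauge_blue in the frame of guide_blue above -0.0475 m and z of gauge_blue in the frame of guide_blue below 0.02 m and angle between the x axis of gauge_blue and the x axis of guide_blue, either way round below 0.12 rad and contact force between gauge_blue and fence_blue above 0.6 N and contact force between the fingers and gauge_blue below 0.5 N), for 0.2 s.
4. the blue gauge is drawn in the gripper along the blue gap with the sprung pad dragging on it (contact force between gauge_blue and pad_blue above 0.4 N and contact force between the fingers and gauge_blue above 1 N and linear speed of gauge_blue above 0.004 m/s and x of gauge_blue in the frame of guide_blue above -0.0845 m), for 0.12 s.
5. the red gauge's blade lies in the gap of the red guide, let go, its tip past the hold-down arm, and the fence bears on it (x of gauge_red in the frame of guide_red above -0.0475 m and z of gauge_red in the frame of guide_red below 0.02 m and angle between the x axis of gauge_red and the x axis of guide_red, either way round below 0.12 rad and contact force between gauge_red and fence_red above 0.6 N and contact force between the fingers and gauge_red below 0.5 N), for 0.2 s.
6. the red gauge is drawn in the gripper along the red gap with the sprung pad dragging on it (contact force between gauge_red and pad_red above 0.4 N and contact force between the fingers and gauge_red above 1 N and linear speed of gauge_red above 0.004 m/s and x of gauge_red in the frame of guide_red above -0.0845 m), for 0.12 s.
At the end, for the whole second after the job is handed in: Each gauge present is upright, at rest and down in its own slot (mid within 20 mm lengthwise, 14 mm sideways of the centre), and its fence stands where the blade would press the pad in 3 mm, +-2.5 mm (fence moved 27 mm for yellow, 24 blue, 21 red) (x of mid_yellow in the frame of slot_yellow between -0.02 and 0.02 m and y of mid_yellow in the frame of slot_yellow between -0.014 and 0.014 m and z of mid_yellow in the frame of slot_yellow below 0.009 m and angle between each of gauge_yellow, gauge_blue, gauge_red's own z axis and vertical below 0.12 rad and linear speed of each of gauge_yellow, gauge_blue, gauge_red below 0.02 m/s and (y of fence_yellow in the frame of guide_yellow between -0.0295 and -0.0245 m or (distance of fence_yellow from where it was at the start of the episode below 0.003 m and height (world z) of gauge_yellow below -0.5 m)) and x of mid_blue in the frame of slot_blue between -0.02 and 0.02 m and y of mid_blue in the frame of slot_blue between -0.014 and 0.014 m and z of mid_blue in the frame of slot_blue below 0.009 m and (y of fence_blue in the frame of guide_blue between -0.0265 and -0.0215 m or (distance of fence_blue from where it was at the start of the episode below 0.003 m and height (world z) of gauge_blue below -0.5 m)) and x of mid_red in the frame of slot_red between -0.02 and 0.02 m and y of mid_red in the frame of slot_red between -0.014 and 0.014 m and z of mid_red in the frame of slot_red below 0.009 m and (y of fence_red in the frame of guide_red between -0.0235 and -0.0185 m or (distance of fence_red from where it was at the start of the episode below 0.003 m and height (world z) of gauge_red below -0.5 m))); the robot touches nothing.
It fails at once if a bystander is moved more than 3 cm or tipped over (distance of any of reagent, dish, jar, slidebox, bowl, sample from where it was at the start of the episode above 0.03 m or angle between any of reagent, dish, jar, slidebox, bowl, sample's own z axis and vertical above 0.6 rad).
Of gauge_yellow, gauge_blue, gauge_red only 2 to 3 are there at a start; the rules pass over those that are not, and their reading is None.
At some moment in a run one of gauge_yellow, gauge_blue, gauge_red may be knocked a few centimetres aside while the robot is not near it.
Once in a run the grip may slacken for a moment while it holds something.
It also fails if it takes over 210 s, if anything falls off the work surface, if the arm or the gripper's body presses on something with over 40 N, if the wrist force passes 120 N, or if a joint passes its speed limit or range.

## Working session

There is one attempt and no reset: what is moved stays moved. The work goes in short steps, Python scripts to look and compute and a tool call to move; the robot and the scene stay as the last step left them, time stands still between calls to the robot, and variables do not carry over. Pictures are saved under pics/ and viewed, at most 14 in all, crops included, and the job is handed in when it is done.

Besides the shell and the picture viewer there is one more tool, called after "Call:" by a JSON object that holds its "name" and its "arguments". step_arm: Moves the arm, as the interface text tells. Its arguments: {"type":"object","properties":{"moves":{"type":"array"},"grip_force":{"type":"number"}},"required":["moves"]}

```bash
mkdir -p pics && python3 - <<'E'
from workcell import telemetry, imaging
import cv2
for n in ("top","side"):
    im=imaging.read_camera(n); cv2.imwrite(f"pics/{n}0.png",cv2.resize(im[:,:,::-1],(800,600),interpolation=cv2.INTER_CUBIC))
    cv2.imwrite(f"{n}_raw0.png",im[:,:,::-1])
    p=imaging.camera_params(n); print(n,p)
print(telemetry.get_state())
E
```

```text
top {'camera_matrix': array([[392.50523866,   0.        , 274.13830123],
       [  0.        , 392.50523866, 210.47376565],
       [  0.        ,   0.        ,   1.        ]]), 'pose': array([[-0.00892986,  0.99797699, -0.06294595,  0.41769452],
       [-0.99949822, -0.00699494,  0.03089297, -0.03724094],
       [ 0.03039017,  0.06319024,  0.99753869,  0.95301703],
       [ 0.        ,  0.        ,  0.        ,  1.        ]])}
side {'camera_matrix': array([[416.50373427,   0.        , 280.33913007],
       [  0.        , 416.50373427, 216.04859001],
       [  0.        ,   0.        ,   1.        ]]), 'pose': array([[ 0.68074327,  0.54679429, -0.48744703,  0.00286229],
       [-0.73244321,  0.51785372, -0.44198922, -0.48195893],
       [ 0.01074908,  0.65790845,  0.7530212 ,  0.82692086],
       [ 0.        ,  0.        ,  0.        ,  1.        ]])}
{'clock': 0.1, 'joint_pos': array([ 1.00439038e+00,  3.13942072e-01,  4.50623138e-02,  1.30356050e+00,
       -2.71152469e-05,  1.43120285e+00]), 'qvel': array([ 7.39019103e-05, -1.81253558e-03,  2.17807770e-03,  6.36383126e-04,
       -2.82000756e-04, -5.09008322e-04]), 'tau': array([ 1.93951695e-03, -4.81724811e+01,  2.99244583e+01,  1.27432004e-02,
       -1.20727877e-04,  4.44329970e-06]), 'tcp_pos': array([0.23780041, 0.52302412, 0.23047609]), 'orientation': array([-2.71443864e-04,  2.11790003e-01,  9.77314851e-01, -7.75971303e-04]), 'wrist_force': array([-0.41457723,  0.47646155, -0.13487977]), 'ft_torque': array([ 0.00136875,  0.06033879, -0.04094219]), 'grip_force': 0.0, 'finger_gap': 0.08561213925681312}
```

View pics/top0.png

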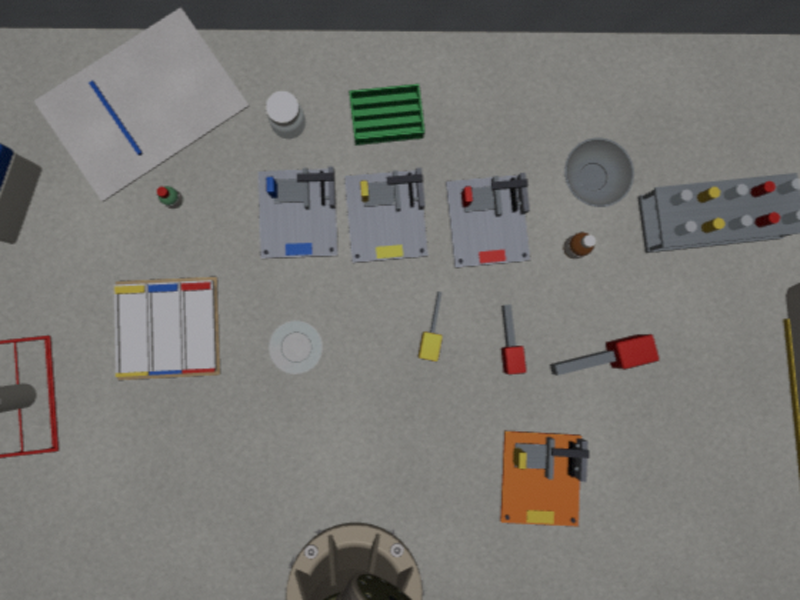

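View pics/side0.png

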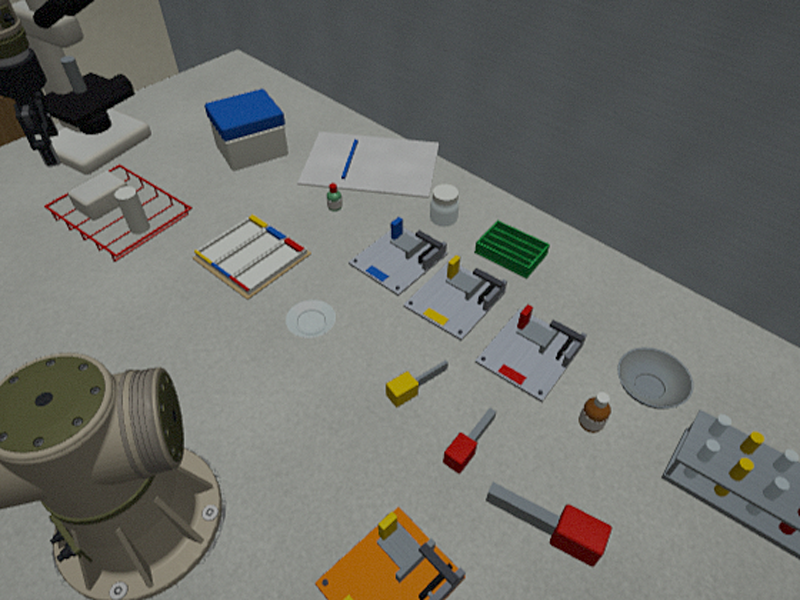

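Top view (800x600 scale): the yellow gauge is at (430,346) and the blue gauge is absent. There are two reds, at (514,358) and (635,352). The one at (514,358) has the smaller handle and blade, so it is the one the job needs. The orange guide at (540,480) is the look-alike. Next, an enlarged crop to confirm this.

```bash
cat > h.py <<'E'
import numpy as np, cv2
from workcell import telemetry, imaging
P={n:imaging.camera_params(n) for n in("top","side")}
def ray(n,u,v):
    K=P[n]["camera_matrix"];T=P[n]["pose"]
    d=T[:3,:3]@np.array([(u-K[0,2])/K[0,0],-(v-K[1,2])/K[1,1],-1]);return T[:3,3],d
def w(u,v,z,n="top"):
    o,d=ray(n,u,v);return o+d*(z-o[2])/d[2]
def px(p,n="top"):
    K=P[n]["camera_matrix"];T=P[n]["pose"];q=T[:3,:3].T@(np.array(p,float)-T[:3,3])
    return np.array([K[0,2]+K[0,0]*q[0]/-q[2],K[1,2]-K[1,1]*q[1]/-q[2]])
def crop(im,name,x0,y0,wd,ht,s):
    c=cv2.resize(im[y0:y0+ht,x0:x0+wd],None,fx=s,fy=s,interpolation=cv2.INTER_CUBIC)
    for i in range(0,wd,10): cv2.line(c,(i*s,0),(i*s,6 if (x0+i)%50 else 16),(0,255,0),1)
    for i in range(0,ht,10): cv2.line(c,(0,i*s),(6 if (y0+i)%50 else 16,i*s),(0,255,0),1)
    cv2.imwrite("pics/"+name,c)
E
python3 - <<'E'
from h import *
im=cv2.imread("top_raw0.png")
crop(im,"c1.png",240,115,150,100,5)
crop(im,"c2.png",280,200,130,70,6)
E
```

```text
(no output)
```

View pics/c1.png

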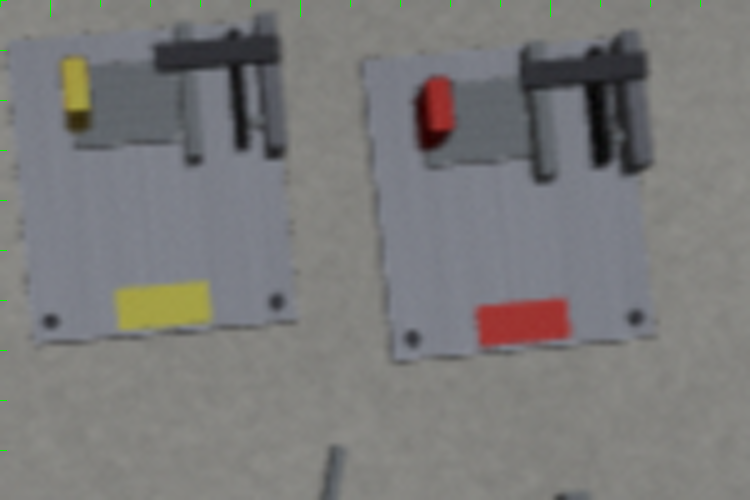

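View pics/c2.png

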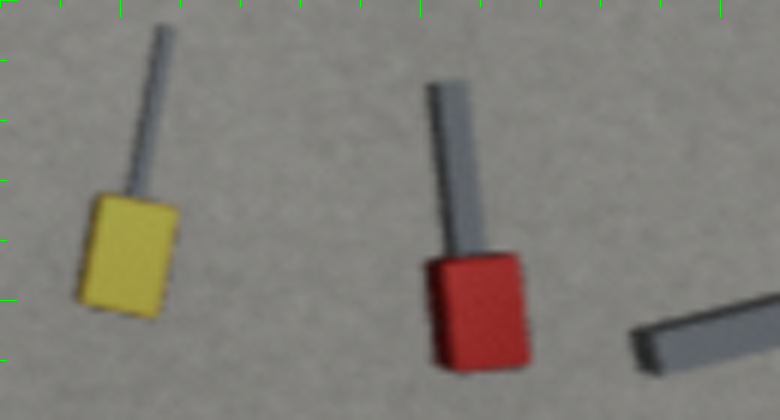

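```bash
cat >> h.py <<'E'
from scipy.optimize import least_squares
def fit(model,pix,s,x0,y0,init,n="top",scaleoff=True):
    pix=(np.array(pix,float)+.5)/s-.5+[x0,y0]; m=np.array(model,float)/1000
    def pr(q):
        c,sn=np.cos(q[2]),np.sin(q[2])
        return np.array([px([q[0]+c*a-sn*b,q[1]+sn*a+c*b,z],n) for a,b,z in m])
    r=least_squares(lambda q:(pr(q)-pix).ravel(),init)
    return r.x,np.round((pr(r.x)-pix),2).tolist()
E
python3 - <<'E'
from h import *
hm=[(22.5,16,36),(22.5,-16,36),(-22.5,-16,36),(-22.5,16,36)]
np.set_printoptions(precision=4,suppress=True)
print("gy",fit(hm+[(92.5,0,22)],[(98,193),(178,207),(158,317),(82,303),(165,27)],6,280,200,[.4,-.1,0]))
print("gr",fit(hm+[(92.5,0,22)],[(438,260),(518,254),(530,364),(450,370),(451,82)],6,280,200,[.4,-.2,0]))
bm=[(75,65,8),(-75,65,8),(-75,-65,8)]
a=fit(bm,[(9,40),(35,345),(297,322)],5,240,115,[.6,0,0]);print("Gy",a)
b=fit(bm,[(363,59),(395,361),(656,337)],5,240,115,[.6,-.2,0]);print("Gr",b)
# predicted tab top corners per fence travel, pixels in c1
def pred(q,pts):
    c,s=np.cos(q[2]),np.sin(q[2])
    return [np.round((px([q[0]+(c*x-s*y)/1e3,q[1]+(s*x+c*y)/1e3,z/1e3])-[240,115]+.5)*5-.5,0).tolist() for x,y,z in pts]
for q in(a[0],b[0]):
    print([pred(q,[(37.5,46-t,57)]) for t in(0,10,20)], "pad face",pred(q,[(10,-42,28),(65,-42,28)]),"fence near end top f/b",pred(q,[(5,-12,31.5),(5,-4,31.5)]))
crop(cv2.imread("top_raw0.png"),"c3.png",70,185,90,90,6)
E
```

```text
gy (array([ 0.401 , -0.1279, -0.1841]), [[0.08, -0.3], [0.19, -0.25], [0.28, 0.46], [-0.55, 0.4], [-0.0, -0.33]])
gr (array([ 0.3774, -0.2666,  0.0824]), [[-0.07, -0.2], [0.07, -0.45], [0.09, 0.42], [-0.09, 0.7], [0.01, -0.49]])
Gy (array([ 0.623 , -0.0586,  0.0761]), [[-0.17, 0.01], [-0.41, -0.16], [0.59, 0.14]])
Gr (array([ 0.6144, -0.2329,  0.0862]), [[-0.05, -0.07], [-0.24, 0.04], [0.29, 0.02]])
[[[50.0, 86.0]], [[72.0, 85.0]], [[93.0, 83.0]]] pad face [[240.0, 145.0], [230.0, 32.0]] fence near end top f/b [[179.0, 158.0], [162.0, 159.0]]
[[[425.0, 105.0]], [[446.0, 103.0]], [[467.0, 101.0]]] pad face [[602.0, 161.0], [590.0, 49.0]] fence near end top f/b [[543.0, 175.0], [527.0, 176.0]]
```

View pics/c3.png

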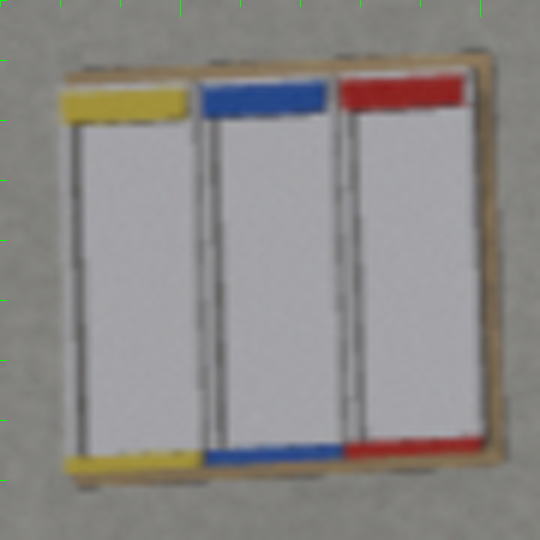

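The crops confirm that the gauges at c2 (128,255) yellow and (480,312) red have 45x32 handles, with sides of about 13.5 x 18.6 px. The big red is larger, so it is excluded. The fences start at about 11 mm travel (yellow) and 6 mm (red), read from the tab and fence pixels. The trays in c3 run yellow, blue, red from left to right.

```bash
cat >> h.py <<'E'
def go(x,y,z,hd):
    """target TCP pos (m), hd = world heading of tool y (deg, mod 180) -> shift mm, turn about tool z; straightens tilt"""
    from scipy.spatial.transform import Rotation as R
    s=telemetry.get_state();q=s["orientation"];r=R.from_quat([q[1],q[2],q[3],q[0]])
    M=r.as_matrix();cur=np.degrees(np.arctan2(M[1,1],M[0,1]))
    d=(hd-cur+90)%180-90; h=np.radians(cur+d)
    ty=np.array([np.cos(h),np.sin(h),0]);tz=np.array([0,0,-1.]);T=np.c_[np.cross(ty,tz),ty,tz]
    rv=R.from_matrix(M.T@T).as_rotvec()
    print("t",round(s["clock"],2),"tcp",np.round(s["tcp_pos"],4),"hd",round(cur,1),"gap",round(s["finger_gap"]*1e3,1))
    print("shift",np.round(M.T@(np.array([x,y,z])-s["tcp_pos"])*1e3,1),"turn",np.round(rv,3))
def gp(G,x,y,z=0):
    c,s=np.cos(G[2]),np.sin(G[2]);return G[0]+(c*x-s*y)/1e3,G[1]+(s*x+c*y)/1e3,z/1e3
GY=(.4010,-.1279,-.1841);GR=(.3774,-.2666,.0824);UY=(.6230,-.0586,.0761);UR=(.6144,-.2329,.0862)
def hd(G): return np.degrees(G[2])+90
E
python3 - <<'E'
from h import *
print("tray",fit([(75,81,18),(-75,81,18),(75,-81,18),(-75,-81,18)],[(61,88),(66,472),(472,70),(487,452)],6,70,185,[.4,.35,0]))
print(px([.4177,-.037,0])); go(.401,-.128,.15,hd(GY))
E
```

```text
tray (array([0.43448504, 0.30878202, 0.03970707]), [[-0.35, 0.09], [-0.02, 0.07], [0.51, -0.03], [-0.14, -0.13]])
[262.08102943 235.33608793]
t 0.1 tcp [0.2378 0.523  0.2305] hd 65.5 gap 85.6
shift [-418.1 -524.9   81.2] turn [-0.002 -0.    -0.243]
```

Call:
{"name": "step_arm", "arguments": {"moves": [[[-35, -45, 0], [0, 0, 0], 60], [[-70, -90, 0], [0, 0, -0.05], 60], [[-105, -135, 0], [0, 0, -0.1], 60], [[-140, -180, 0], [0, 0, -0.15], 60], [[-170, -215, 0], [0, 0, -0.2], 60], [[-200, -250, 10], [0, 0, -0.24], 60], [[-230, -285, 20], [0, 0, -0.243], 60], [[-260, -320, 30], [0, 0, -0.243], 60]]}}

```text
clock: 0.77
tcp_pos: [0.3203, 0.2, 0.2148]
orientation: [0.0, 0.091, 0.996, 0.0]
wrist_force: [0.4, 0.1, 0.1]
finger_gap: 0.06
grip_force: 0.0
```

```bash
python3 -c "
from h import *
go(.401,-.128,.12,hd(GY))"
```

```text
t 0.77 tcp [0.3203 0.2    0.2148] hd 79.5 gap 60.0
shift [-138.9 -307.9   94.8] turn [0.    0.001 0.001]
```

Call:
{"name": "step_arm", "arguments": {"moves": [[[-17, -35, 10], [0, 0, 0], 60], [[-34, -70, 20], [0, 0, 0], 60], [[-51, -105, 30], [0, 0, 0], 60], [[-68, -140, 40], [0, 0, 0], 60], [[-85, -175, 50], [0, 0, 0], 60], [[-102, -210, 60], [0, 0, 0], 60], [[-115, -240, 70], [0, 0, 0], 60], [[-125, -265, 80], [0, 0, 0], 60]]}}

```text
clock: 1.43
tcp_pos: [0.3952, -0.0843, 0.1343]
orientation: [0.0, 0.093, 0.996, -0.0]
wrist_force: [0.4, 0.2, -0.9]
finger_gap: 0.06
grip_force: 0.0
```

```bash
python3 -c "
from h import *
go(.401,-.128,.075,hd(GY))"
```

```text
t 1.43 tcp [ 0.3952 -0.0843  0.1343] hd 79.4 gap 60.0
shift [-13.8 -41.9  59.3] turn [-0.     0.001 -0.002]
```

Call:
{"name": "step_arm", "arguments": {"moves": [[[-7, -18, 20], [0, 0, 0], 60], [[-13, -34, 45], [0, 0, 0], 60], [[-13, -34, 50], [0, 0, 0], 60], [[-13, -34, 50], [0, 0, 0], 60]]}}

```text
clock: 1.77
tcp_pos: [0.3995, -0.117, 0.083]
orientation: [-0.002, 0.093, 0.996, 0.001]
wrist_force: [-0.4, 1.1, 0.2]
finger_gap: 0.0597
grip_force: 0.0
```

```bash
python3 -c "
from h import *
go(.401,-.128,.01,hd(GY))
im=imaging.read_camera('top')[:,:,::-1]; crop(im,'c4.png',270,170,130,90,6)"
```

```text
t 1.77 tcp [ 0.3995 -0.117   0.083 ] hd 79.3 gap 59.7
shift [ -3.8 -10.7  73. ] turn [ 0.002 -0.005 -0.002]
```

View pics/c4.png

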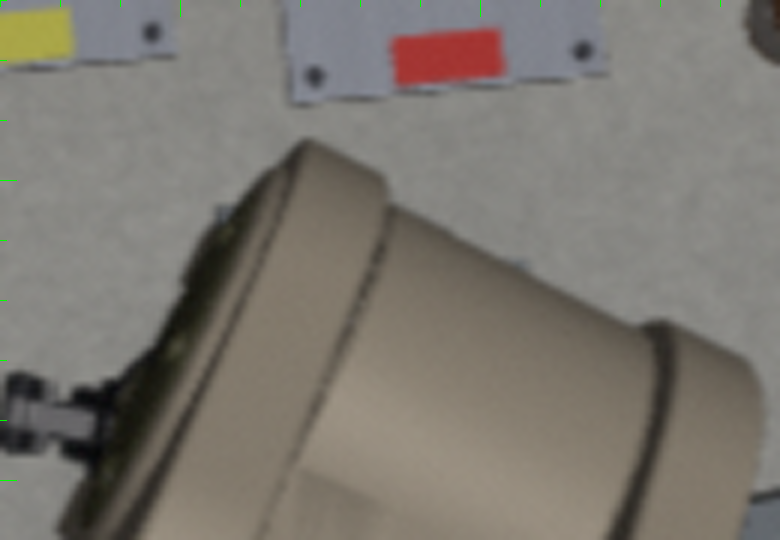

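The arm hides the handle, but the blade tips are still visible at (222,212) yellow and (517,265) red, where they were before. Descending.

Call:
{"name": "step_arm", "arguments": {"moves": [[[-4, -11, 0], [0, 0, 0], 60], [[-4, -11, 20], [0, 0, 0], 60], [[-4, -11, 45], [0, 0, 0], 60], [[-4, -11, 65], [0, 0, 0], 60], [[-4, -11, 73], [0, 0, 0], 60], [[-4, -11, 73], [0, 0, 0], 60]]}}

```text
clock: 2.32
tcp_pos: [0.4028, -0.1283, 0.0113]
orientation: [-0.001, 0.091, 0.996, 0.0]
wrist_force: [-0.4, -0.3, 0.4]
finger_gap: 0.06
grip_force: 0.0
```

```bash
python3 -c "
from h import *
go(.401,-.128,.008,hd(GY))
im=imaging.read_camera('side')[:,:,::-1]; crop(im,'s1.png',240,180,120,110,5)"
```

```text
t 2.32 tcp [ 0.4028 -0.1283  0.0113] hd 79.5 gap 60.0
shift [1.8 0.  3.3] turn [ 0.001 -0.002  0.001]
```

View pics/s1.png

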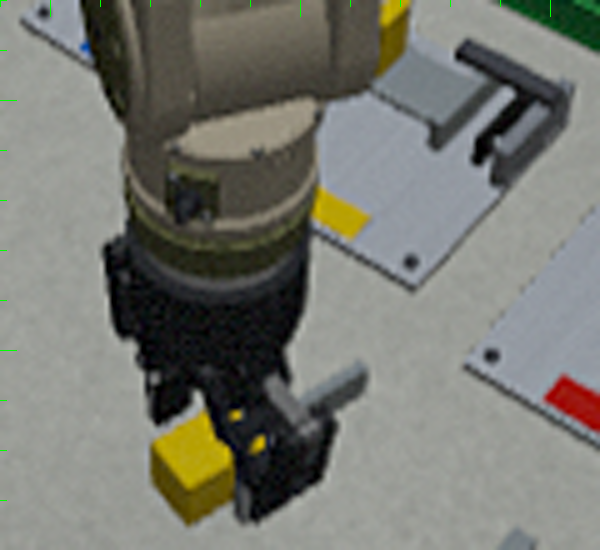

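The fingers straddle the yellow handle, perhaps a few mm toward the blade. I'll correct that and grip.

Call:
{"name": "step_arm", "arguments": {"moves": [[[3, 0, 2], [0, 0, 0], 60], [[3, 0, 2], [0, 0, 0], 20], [[3, 0, 2], [0, 0, 0], 20], [[3, 0, 2], [0, 0, 0], 20], [[3, 0, 2], [0, 0, 0], 20], [[3, 0, 2], [0, 0, 0], 20], [[3, 0, 2], [0, 0, 0], 20], [[3, 0, 2], [0, 0, 0], 20]], "grip_force": 50}}

```text
clock: 3.03
tcp_pos: [0.4012, -0.1287, 0.011]
orientation: [0.001, 0.092, 0.996, -0.0]
wrist_force: [-1.6, 1.0, 7.0]
finger_gap: 0.0313
grip_force: 50.4
```

```bash
python3 -c "
from h import *
s=telemetry.get_state();print(s['tcp_pos'],s['grip_force'])
# target: gauge x=-100 in guide, y centre -32.5, 40mm up
x,y,_=gp(UY,-100,-32.5);go(x,y,.06,hd(UY))"
```

```text
[ 0.40121249 -0.1287477   0.0109714 ] 50.44029951095581
t 3.03 tcp [ 0.4012 -0.1287  0.011 ] hd 79.5 gap 31.3
shift [-117.    52.4  -48.8] turn [-0.     0.002 -0.26 ]
```

Call:
{"name": "step_arm", "arguments": {"moves": [[[0, 0, -25], [0, 0, 0], 20], [[0, 0, -50], [0, 0, 0], 20], [[-30, 13, -52], [0, 0, -0.07], 20], [[-60, 26, -52], [0, 0, -0.14], 20], [[-90, 40, -52], [0, 0, -0.21], 20], [[-110, 50, -52], [0, 0, -0.26], 20], [[-117, 52, -52], [0, 0, -0.26], 20], [[-117, 52, -52], [0, 0, -0.26], 20]]}}

```text
clock: 3.7
tcp_pos: [0.5266, -0.0986, 0.0619]
orientation: [0.001, -0.038, 0.999, -0.0]
wrist_force: [-1.1, -0.5, -1.7]
finger_gap: 0.0311
grip_force: 50.0
```

```bash
python3 -c "
from h import *
x,y,_=gp(UY,-100,-32.5);go(x,y,.022,hd(UY))
im=imaging.read_camera('side')[:,:,::-1]; crop(im,'s2.png',240,130,120,110,5)
im=imaging.read_camera('top')[:,:,::-1];cv2.imwrite('t2.png',im)"
```

```text
t 3.7 tcp [ 0.5266 -0.0986  0.0619] hd 94.4 gap 31.1
shift [ 0.8  0.1 39.9] turn [-0.     0.001  0.001]
```

View pics/s2.png

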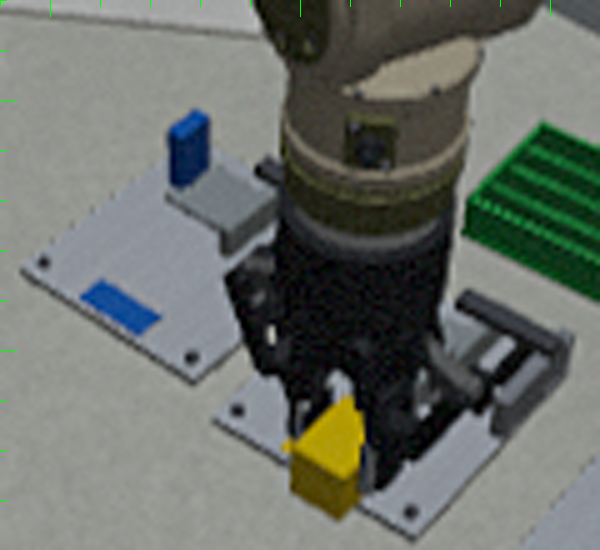

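```bash
python3 -c "
from h import *
f=lambda x,y:((x+.5)/5-.5+240,(y+.5)/5-.5+130)
T=np.array([.5266,-.0986]);h=UY[2]
for p,z in (((291,488),.051),((340,520),.051),((292,452),.087),((342,482),.087)):
    q=w(*f(*p),z,'side')[:2]-T; print(np.round([(q@[np.cos(h),np.sin(h)])*1e3,(q@[-np.sin(h),np.cos(h)])*1e3],1))
im=cv2.imread('t2.png'); crop(im,'c5.png',230,110,100,110,5)
for a in ((92.5,-3,22),(92.5,3,22),(22.5,0,22)):
  x,y,_=gp((T[0],T[1],h),a[0],a[1]);print((px([x,y,.073])-[230,110]+.5)*5-.5)
"
```

```text
[-17.3  18.4]
[-18.4 -11.7]
[-24.3  14.4]
[-24.3 -14.5]
[285.91819143 183.80287781]
[272.7874786 184.8196997]
[292.7572271  336.65520822]
```

View pics/c5.png

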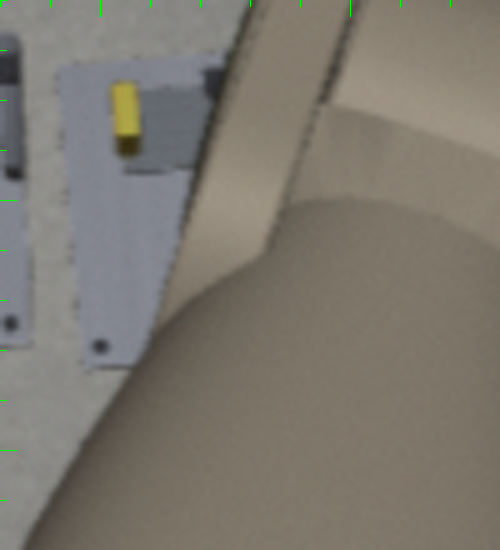

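Call:
{"name": "step_arm", "arguments": {"moves": [[[1, 0, 20], [0, 0, 0], 20], [[1, 0, 35], [0, 0, 0], 20], [[1, 0, 40], [0, 0, 0], 20], [[-5, 0, 40], [0, 0, 0], 20], [[-12, 0, 40], [0, 0, 0], 20], [[-18, 0, 40], [0, 0, 0], 20], [[-24, 0, 40], [0, 0, 0], 20], [[-30, 0, 40], [0, 0, 0], 20]]}}

```text
clock: 4.47
tcp_pos: [0.5564, -0.0967, 0.0227]
orientation: [0.001, -0.038, 0.999, -0.0]
wrist_force: [-0.1, 0.1, -1.1]
finger_gap: 0.0307
grip_force: 50.1
```

```bash
python3 -c "
from h import *
x,y,_=gp(UY,-27,-32.5);go(x,y,.0205,hd(UY));print(telemetry.get_state()['ft_torque'])
im=imaging.read_camera('side')[:,:,::-1]; crop(im,'s3.png',280,130,120,110,5)"
```

```text
t 4.47 tcp [ 0.5564 -0.0967  0.0227] hd 94.4 gap 30.7
shift [-42.3   0.4   2.3] turn [-0.001  0.002  0.   ]
[ 0.02839292  0.0558251  -0.01521794]
```

View pics/s3.png

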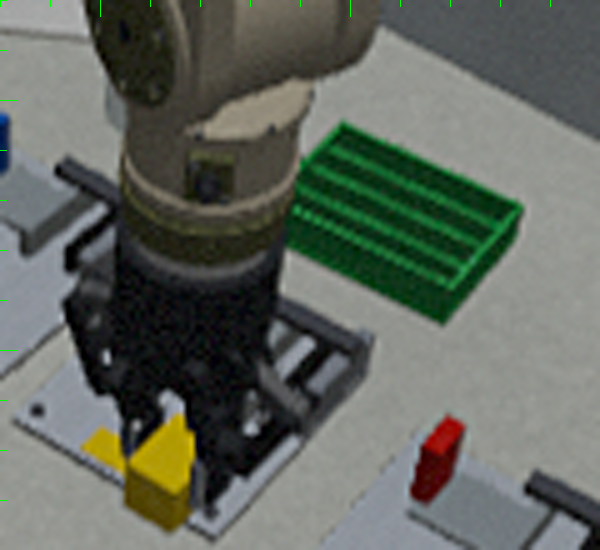

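The blade is entering the gap freely with no side force, so I'll carry on.

Call:
{"name": "step_arm", "arguments": {"moves": [[[-8, 0, 0], [0, 0, 0], 20], [[-16, 0, 0], [0, 0, 0], 20], [[-24, 0, 1], [0, 0, 0], 20], [[-32, 0, 1], [0, 0, 0], 20], [[-38, 0, 1], [0, 0, 0], 20], [[-42, 0, 1], [0, 0, 0], 20], [[-42, 0, 2.5], [0, 0, 0], 20], [[-42, 0, 3.5], [0, 0, 0], 20]]}}

```text
clock: 5.18
tcp_pos: [0.5977, -0.0933, 0.019]
orientation: [0.001, -0.038, 0.999, -0.0]
wrist_force: [-0.7, 0.1, 9.6]
finger_gap: 0.0313
grip_force: 51.4
```

Call:
{"name": "step_arm", "arguments": {"moves": [[[0, 0, -1], [0, 0, 0], 60], [[0, 0, -1], [0, 0, 0], 60], [[0, 0, -1], [0, 0, 0], 60], [[0, 0, -1], [0, 0, 0], 60], [[0, 0, -20], [0, 0, 0], 60], [[0, 0, -45], [0, 0, 0], 60], [[0, 0, -70], [0, 0, 0], 60], [[0, 0, -70], [0, 0, 0], 60]]}}

```text
clock: 5.85
tcp_pos: [0.5997, -0.0941, 0.0935]
orientation: [0.004, -0.038, 0.999, -0.001]
wrist_force: [1.8, -0.6, -0.0]
finger_gap: 0.06
grip_force: 0.0
```

```bash
python3 -c "
from h import *
print(telemetry.get_state()['wrist_force'])
x,y,_=gp(UY,33,35);go(x,y,.089,hd(UY))"
```

```text
[ 1.82914424 -0.60119163 -0.00355473]
t 5.85 tcp [ 0.5997 -0.0941  0.0935] hd 94.4 gap 60.0
shift [-58.9  68.7   4.7] turn [-0.003  0.007  0.   ]
```

Call:
{"name": "step_arm", "arguments": {"moves": [[[-20, 23, 2], [0, 0, 0], 40], [[-40, 46, 4], [0, 0, 0], 40], [[-59, 69, 4], [0, 0, 0], 40], [[-59, 69, 4], [0, 0, 0], 40], [[-59, 69, 15], [0, 0, 0], 40], [[-59, 69, 30], [0, 0, 0], 40], [[-59, 69, 45], [0, 0, 0], 40], [[-59, 69, 45], [0, 0, 0], 40]]}}

```text
clock: 6.52
tcp_pos: [0.6467, -0.0205, 0.039]
orientation: [-0.003, -0.038, 0.999, 0.001]
wrist_force: [-0.7, 0.2, 0.1]
finger_gap: 0.0398
grip_force: 0.0
```

```bash
python3 -c "
from h import *
x,y,_=gp(UY,33,35);go(x,y,.030,hd(UY))
im=imaging.read_camera('side')[:,:,::-1]; crop(im,'s4.png',270,120,120,110,5)"
```

```text
t 6.52 tcp [ 0.6467 -0.0205  0.039 ] hd 94.3 gap 39.8
shift [-6.5 -1.2  8.9] turn [ 0.001 -0.007 -0.001]
```

View pics/s4.png

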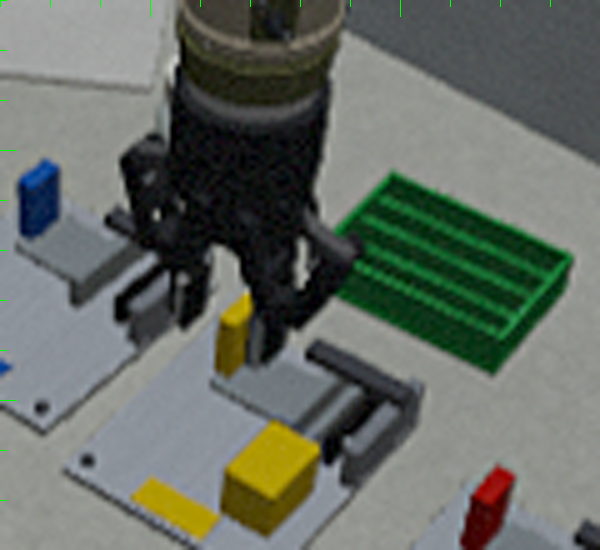

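The tab at (235,335) stands between the fingers, and the gauge lies in the gap. Pinching now.

Call:
{"name": "step_arm", "arguments": {"moves": [[[-4, 0, 5], [0, 0, 0], 40], [[-4, 0, 8], [0, 0, 0], 40], [[-4, 0, 8], [0, 0, 0], 5], [[-4, 0, 8], [0, 0, 0], 5], [[-4, 0, 8], [0, 0, 0], 5], [[-4, 0, 8], [0, 0, 0], 5], [[-4, 0, 8], [0, 0, 0], 5], [[-4, 0, 8], [0, 0, 0], 5]], "grip_force": 40}}

```text
clock: 7.23
tcp_pos: [0.6546, -0.02, 0.0359]
orientation: [0.0, -0.038, 0.999, -0.0]
wrist_force: [-0.4, -3.3, 1.6]
finger_gap: 0.0112
grip_force: 42.2
```

```bash
cat >> h.py <<'E'
def ing(U):
    s=telemetry.get_state();p=s["tcp_pos"];f=s["wrist_force"];c,n=np.cos(U[2]),np.sin(U[2]);d=p[:2]-U[:2]
    print("t",round(s["clock"],2),"guide xy mm",np.round([(c*d[0]+n*d[1])*1e3,(-n*d[0]+c*d[1])*1e3],2),"z",round(p[2]*1e3,1),"F along/across/up",np.round([c*f[0]+n*f[1],-n*f[0]+c*f[1],f[2]],2),"gap",round(s["finger_gap"]*1e3,1),"grip",round(s["grip_force"],1))
E
python3 -c "
from h import *
ing(UY)"
```

```text
t 7.23 guide xy mm [34.46 36.04] z 35.9 F along/across/up [-0.7  -3.28  1.62] gap 11.2 grip 42.2
```

Call:
{"name": "step_arm", "arguments": {"moves": [[[0, -1, 0], [0, 0, 0], 5], [[0, -2, 0], [0, 0, 0], 5], [[0, -3, 0], [0, 0, 0], 5], [[0, -4, 0], [0, 0, 0], 5], [[0, -5, 0], [0, 0, 0], 5], [[0, -6, 0], [0, 0, 0], 5], [[0, -7, 0], [0, 0, 0], 5], [[0, -8, 0], [0, 0, 0], 5]]}}

```text
clock: 7.9
tcp_pos: [0.6551, -0.0256, 0.0359]
orientation: [0.0, -0.039, 0.999, 0.002]
wrist_force: [-1.0, 6.4, 4.8]
finger_gap: 0.0112
grip_force: 42.6
```

```bash
python3 -c "
from h import *
ing(UY)"
```

```text
t 7.9 guide xy mm [34.51 30.51] z 35.9 F along/across/up [-0.53  6.47  4.79] gap 11.2 grip 42.6
```

Call:
{"name": "step_arm", "arguments": {"moves": [[[0, -0.5, 0], [0, 0, 0], 5], [[0, -1, 0], [0, 0, 0], 5], [[0, -1.5, 0], [0, 0, 0], 5], [[0, -2, 0], [0, 0, 0], 5]]}}

```text
clock: 8.23
tcp_pos: [0.6552, -0.0275, 0.0359]
orientation: [0.0, -0.039, 0.999, 0.002]
wrist_force: [-0.0, 7.7, 4.6]
finger_gap: 0.0112
grip_force: 42.7
```

```bash
python3 -c "
from h import *
ing(UY)"
```

```text
t 8.23 guide xy mm [34.52 28.54] z 35.9 F along/across/up [0.54 7.72 4.57] gap 11.2 grip 42.7
```

Call:
{"name": "step_arm", "arguments": {"moves": [[[0, -0.5, 0], [0, 0, 0], 5], [[0, -1, 0], [0, 0, 0], 5], [[0, -1.5, 0], [0, 0, 0], 5], [[0, -2, 0], [0, 0, 0], 5]]}}

```text
clock: 8.57
tcp_pos: [0.6554, -0.0294, 0.0359]
orientation: [0.0, -0.039, 0.999, 0.002]
wrist_force: [-0.8, 6.7, 4.3]
finger_gap: 0.011
grip_force: 42.6
```

```bash
python3 -c "
from h import *
ing(UY)"
```

```text
t 8.57 guide xy mm [34.54 26.7 ] z 35.9 F along/across/up [-0.3   6.72  4.28] gap 11.0 grip 42.6
```

Call:
{"name": "step_arm", "arguments": {"moves": [[[0, -0.5, 0], [0, 0, 0], 5], [[0, -1, 0], [0, 0, 0], 5], [[0, -1.5, 0], [0, 0, 0], 5], [[0, -2, 0], [0, 0, 0], 5], [[0, -2.5, 0], [0, 0, 0], 5], [[0, -3, 0], [0, 0, 0], 5]]}}

```text
clock: 9.07
tcp_pos: [0.6556, -0.032, 0.0359]
orientation: [0.001, -0.039, 0.999, 0.002]
wrist_force: [-0.9, 7.5, 4.7]
finger_gap: 0.0114
grip_force: 42.7
```

```bash
python3 -c "
from h import *
ing(UY)"
```

```text
t 9.07 guide xy mm [34.56 24.02] z 35.9 F along/across/up [-0.36  7.55  4.67] gap 11.4 grip 42.7
```

Call:
{"name": "step_arm", "arguments": {"moves": [[[0, -0.5, 0], [0, 0, 0], 5], [[0, -1, 0], [0, 0, 0], 5]]}}

```text
clock: 9.23
tcp_pos: [0.6557, -0.0329, 0.0359]
orientation: [0.001, -0.039, 0.999, 0.002]
wrist_force: [-0.9, 8.2, 4.6]
finger_gap: 0.0111
grip_force: 42.7
```

```bash
python3 -c "
from h import *
ing(UY)"
```

```text
t 9.23 guide xy mm [34.56 23.12] z 35.9 F along/across/up [-0.26  8.24  4.61] gap 11.1 grip 42.7
```

Call:
{"name": "step_arm", "arguments": {"moves": [[[0, -0.5, 0], [0, 0, 0], 5], [[0, -1, 0], [0, 0, 0], 5]]}}

```text
clock: 9.4
tcp_pos: [0.6558, -0.0336, 0.0359]
orientation: [0.001, -0.039, 0.999, 0.002]
wrist_force: [-0.5, 9.8, 4.7]
finger_gap: 0.0113
grip_force: 42.7
```

```bash
python3 -c "
from h import *
ing(UY)"
```

```text
t 9.4 guide xy mm [34.57 22.41] z 35.9 F along/across/up [0.24 9.85 4.74] gap 11.3 grip 42.7
```

Call:
{"name": "step_arm", "arguments": {"moves": [[[0, -0.5, 0], [0, 0, 0], 5], [[0, -1, 0], [0, 0, 0], 5]]}}

```text
clock: 9.57
tcp_pos: [0.6558, -0.0344, 0.0359]
orientation: [0.001, -0.039, 0.999, 0.003]
wrist_force: [-0.2, 9.8, 6.3]
finger_gap: 0.0111
grip_force: 42.7
```

```bash
python3 -c "
from h import *
ing(UY)"
```

```text
t 9.57 guide xy mm [34.57 21.66] z 35.9 F along/across/up [0.56 9.83 6.25] gap 11.1 grip 42.7
```

Call:
{"name": "step_arm", "arguments": {"moves": [[[0, -0.5, 0], [0, 0, 0], 5], [[0, -1, 0], [0, 0, 0], 5], [[0, -1.5, 0], [0, 0, 0], 5]]}}

```text
clock: 9.82
tcp_pos: [0.6559, -0.0354, 0.0359]
orientation: [0.0, -0.039, 0.999, 0.003]
wrist_force: [-0.2, 10.5, 5.6]
finger_gap: 0.0111
grip_force: 42.8
```

```bash
python3 -c "
from h import *
ing(UY)"
```

```text
t 9.82 guide xy mm [34.54 20.59] z 35.9 F along/across/up [ 0.57 10.44  5.63] gap 11.1 grip 42.8
```

Call:
{"name": "step_arm", "arguments": {"moves": [[[0, -0.5, 0], [0, 0, 0], 5], [[0, -1, 0], [0, 0, 0], 5], [[0, -1.5, 0], [0, 0, 0], 5]]}}

```text
clock: 10.07
tcp_pos: [0.656, -0.0366, 0.0359]
orientation: [0.001, -0.04, 0.999, 0.003]
wrist_force: [-1.2, 11.7, 5.4]
finger_gap: 0.0111
grip_force: 42.8
```

```bash
python3 -c "
from h import *
ing(UY)"
```

```text
t 10.07 guide xy mm [34.6  19.47] z 35.9 F along/across/up [-0.32 11.72  5.39] gap 11.1 grip 42.8
```

Call:
{"name": "step_arm", "arguments": {"moves": [[[0, -0.5, 0], [0, 0, 0], 5], [[0, -1, 0], [0, 0, 0], 5], [[0, -1.5, 0], [0, 0, 0], 5]]}}

```text
clock: 10.32
tcp_pos: [0.6561, -0.0377, 0.0359]
orientation: [0.001, -0.04, 0.999, 0.004]
wrist_force: [-0.9, 13.4, 6.4]
finger_gap: 0.0106
grip_force: 42.8
```

```bash
python3 -c "
from h import *
ing(UY)"
```

```text
t 10.32 guide xy mm [34.58 18.37] z 35.9 F along/across/up [ 0.1 13.4  6.4] gap 10.6 grip 42.8
```

Call:
{"name": "step_arm", "arguments": {"moves": [[[0, -0.5, 0], [0, 0, 0], 5], [[0, -1, 0], [0, 0, 0], 5], [[0, -1.5, 0], [0, 0, 0], 5]]}}

```text
clock: 10.57
tcp_pos: [0.6561, -0.0378, 0.0359]
orientation: [0.001, -0.04, 0.999, 0.005]
wrist_force: [-1.2, 18.5, 6.9]
finger_gap: 0.0108
grip_force: 43.0
```

```bash
python3 -c "
from h import *
ing(UY)"
```

```text
t 10.57 guide xy mm [34.57 18.26] z 35.9 F along/across/up [ 0.16 18.51  6.93] gap 10.8 grip 43.0
```

Call:
{"name": "step_arm", "arguments": {"moves": [[[0, 2, 0], [0, 0, 0], 5], [[0, 4, 0], [0, 0, 0], 5], [[0, 6, 0], [0, 0, 0], 5], [[0, 7, 0], [0, 0, 0], 5], [[0, 8, 0], [0, 0, 0], 5], [[0, 8.5, 0], [0, 0, 0], 5], [[0, 9, 0], [0, 0, 0], 5], [[0, 9, 0], [0, 0, 0], 5]]}}

```text
clock: 11.23
tcp_pos: [0.656, -0.0358, 0.0359]
orientation: [0.001, -0.038, 0.999, -0.001]
wrist_force: [-0.3, -2.1, 6.0]
finger_gap: 0.0111
grip_force: 42.8
```

```bash
python3 -c "
from h import *
ing(UY)"
```

```text
t 11.23 guide xy mm [34.61 20.2 ] z 35.9 F along/across/up [-0.51 -2.07  5.96] gap 11.1 grip 42.8
```

Call:
{"name": "step_arm", "arguments": {"moves": [[[0, 0.4, 0], [0, 0, 0], 5], [[0, 0.8, 0], [0, 0, 0], 5], [[0, 0.8, 0], [0, 0, 0], 5]]}}

```text
clock: 11.48
tcp_pos: [0.6559, -0.0353, 0.0359]
orientation: [0.0, -0.037, 0.999, -0.001]
wrist_force: [-0.4, -3.4, 5.1]
finger_gap: 0.0107
grip_force: 42.8
```

```bash
python3 -c "
from h import *
ing(UY)"
```

```text
t 11.48 guide xy mm [34.54 20.73] z 35.9 F along/across/up [-0.64 -3.39  5.12] gap 10.7 grip 42.8
```

Call:
{"name": "step_arm", "arguments": {"moves": [[[0, 0, 0], [0, 0, 0], 35], [[0, 0, 0], [0, 0, 0], 35], [[0, 0, 0], [0, 0, 0], 35], [[0, 0, -15], [0, 0, 0], 35], [[0, 0, -35], [0, 0, 0], 50], [[0, 0, -55], [0, 0, 0], 60], [[0, 0, -60], [0, 0, 0], 60], [[0, 0, -60], [0, 0, 0], 60]]}}

```text
clock: 12.15
tcp_pos: [0.6567, -0.0338, 0.0969]
orientation: [0.002, -0.038, 0.999, -0.0]
wrist_force: [0.4, -0.2, 0.2]
finger_gap: 0.06
grip_force: 0.0
```

```bash
python3 -c "
from h import *
ing(UY);x,y,_=gp(UY,-28,-39.7);go(x,y,.022,hd(UY))
im=imaging.read_camera('top')[:,:,::-1]; crop(im,'c6.png',235,105,120,110,5);cv2.imwrite('t6.png',im)"
```

```text
t 12.15 guide xy mm [35.46 22.12] z 96.9 F along/across/up [ 0.35 -0.23  0.22] gap 60.0 grip 0.0
t 12.15 tcp [ 0.6567 -0.0338  0.0969] hd 94.4 gap 60.0
shift [ 63.7 -61.8  74.8] turn [-0.001  0.003  0.   ]
```

Call:
{"name": "step_arm", "arguments": {"moves": [[[22, -21, 0], [0, 0, 0], 60], [[44, -42, 0], [0, 0, 0], 60], [[64, -62, 0], [0, 0, 0], 60], [[64, -62, 5], [0, 0, 0], 60], [[64, -62, 30], [0, 0, 0], 60], [[64, -62, 55], [0, 0, 0], 60], [[64, -62, 74], [0, 0, 0], 60], [[64, -62, 74], [0, 0, 0], 60]]}}

```text
clock: 12.87
tcp_pos: [0.5921, -0.099, 0.0155]
orientation: [-0.005, -0.038, 0.999, 0.002]
wrist_force: [-0.2, 0.7, -0.3]
finger_gap: 0.06
grip_force: 0.0
```

```bash
python3 -c "
from h import *
ing(UY)"
```

```text
t 12.87 guide xy mm [-33.92 -37.94] z 15.5 F along/across/up [-0.14  0.66 -0.34] gap 60.0 grip 0.0
```

Call:
{"name": "step_arm", "arguments": {"moves": [[[0, 0, 0], [0, 0, 0], 20], [[0, 0, 0], [0, 0, 0], 20], [[0, 0, 0], [0, 0, 0], 20], [[0, 0, 0], [0, 0, 0], 20], [[0, 0, 0], [0, 0, 0], 20], [[0, 0, 0], [0, 0, 0], 20]], "grip_force": 40}}

```text
clock: 13.37
tcp_pos: [0.5969, -0.1007, 0.0222]
orientation: [0.001, -0.038, 0.999, -0.0]
wrist_force: [-0.3, -0.1, -0.7]
finger_gap: 0.0309
grip_force: 40.5
```

```bash
python3 -c "
from h import *
ing(UY)"
```

```text
t 13.37 guide xy mm [-29.19 -40.01] z 22.2 F along/across/up [-0.3  -0.11 -0.73] gap 30.9 grip 40.5
```

Call:
{"name": "step_arm", "arguments": {"moves": [[[2, 0, 0], [0, 0, 0], 20], [[4, 0, 0], [0, 0, 0], 20], [[6, 0, 0], [0, 0, 0], 20], [[9, 0, 0], [0, 0, 0], 20], [[12, 0, 0], [0, 0, 0], 20], [[15, 0, 0], [0, 0, 0], 20], [[18, 0, 0], [0, 0, 0], 20], [[21, 0, 0], [0, 0, 0], 20]]}}

```text
clock: 14.03
tcp_pos: [0.5763, -0.1023, 0.0222]
orientation: [0.001, -0.038, 0.999, -0.0]
wrist_force: [6.5, 0.8, 2.4]
finger_gap: 0.031
grip_force: 40.8
```

```bash
python3 -c "
from h import *
ing(UY)"
```

```text
t 14.03 guide xy mm [-49.92 -40.05] z 22.2 F along/across/up [6.59 0.32 2.44] gap 31.0 grip 40.8
```

Call:
{"name": "step_arm", "arguments": {"moves": [[[4, 0, 0], [0, 0, 0], 20], [[8, 0, 0], [0, 0, 0], 20], [[12, 0, 0], [0, 0, 0], 20], [[16, 0, 0], [0, 0, 0], 20], [[20, 0, 0], [0, 0, 0], 20], [[24, 0, 0], [0, 0, 0], 20], [[28, 0, 0], [0, 0, 0], 20], [[32, 0, 0], [0, 0, 0], 20]]}}

```text
clock: 14.7
tcp_pos: [0.5441, -0.1048, 0.022]
orientation: [0.001, -0.038, 0.999, -0.0]
wrist_force: [5.6, 0.4, 1.3]
finger_gap: 0.0311
grip_force: 40.8
```

```bash
python3 -c "
from h import *
ing(UY)"
```

```text
t 14.7 guide xy mm [-82.14 -40.06] z 22.0 F along/across/up [ 5.59 -0.    1.34] gap 31.1 grip 40.8
```

Call:
{"name": "step_arm", "arguments": {"moves": [[[8, 0, 0], [0, 0, 0], 20], [[16, 0, 0], [0, 0, 0], 20], [[24, 0, 0], [0, 0, 0], 20], [[32, 0, 0], [0, 0, 0], 20], [[36, 0, -20], [0, 0, 0], 20], [[36, 0, -45], [0, 0, 0], 20], [[36, 0, -70], [0, 0, 0], 20], [[36, 0, -70], [0, 0, 0], 20]]}}

```text
clock: 15.37
tcp_pos: [0.5071, -0.1078, 0.0943]
orientation: [0.001, -0.038, 0.999, -0.001]
wrist_force: [0.7, -1.0, -0.7]
finger_gap: 0.0314
grip_force: 40.5
```

```bash
cat >> h.py <<'E'
TR=(.4345,.3088,.0397)
SY=gp(TR,0,55)[:2]+(TR[2],);SR=gp(TR,0,-55)[:2]+(TR[2],)
E
python3 -c "
from h import *
x,y,_=gp(SY,-36.3,0);print(x,y);go(x,y,.092,hd(SY))"
```

```text
0.3960456757967784 0.3623159317406838
t 15.37 tcp [ 0.5071 -0.1078  0.0943] hd 94.3 gap 31.4
shift [ 75.1 477.1   1.6] turn [-0.001  0.001  0.036]
```

Call:
{"name": "step_arm", "arguments": {"moves": [[[4, 25, 0], [0, 0, 0], 20], [[9, 57, 0], [0, 0, 0.01], 20], [[14, 90, 0], [0, 0, 0.02], 20], [[19, 123, 0], [0, 0, 0.03], 20], [[24, 156, 0], [0, 0, 0.036], 20], [[30, 189, 0], [0, 0, 0.036], 20], [[35, 222, 0], [0, 0, 0.036], 20], [[40, 250, 0], [0, 0, 0.036], 20]], "grip_force": 60}}

```text
clock: 16.03
tcp_pos: [0.4447, 0.1399, 0.0895]
orientation: [-0.003, -0.02, 1.0, -0.001]
wrist_force: [-0.4, 0.3, -1.0]
finger_gap: 0.0308
grip_force: 65.5
```

```bash
python3 -c "
from h import *
x,y,_=gp(SY,-36.3,0);go(x,y,.092,hd(SY))"
```

```text
t 16.03 tcp [0.4447 0.1399 0.0895] hd 92.3 gap 30.8
shift [ 39.6 224.2  -2.5] turn [-0.001 -0.006  0.001]
```

Call:
{"name": "step_arm", "arguments": {"moves": [[[5, 28, 0], [0, 0, 0], 20], [[10, 60, 0], [0, 0, 0], 20], [[16, 92, 0], [0, 0, 0], 20], [[22, 124, 0], [0, 0, 0], 20], [[28, 156, 0], [0, 0, 0], 20], [[33, 185, 0], [0, 0, 0], 20], [[36, 208, 0], [0, 0, 0], 20], [[36, 215, 0], [0, 0, 0], 20]]}}

```text
clock: 16.7
tcp_pos: [0.4009, 0.3534, 0.0894]
orientation: [-0.002, -0.022, 1.0, -0.001]
wrist_force: [0.3, -0.0, -0.8]
finger_gap: 0.0308
grip_force: 65.5
```

Call:
{"name": "step_arm", "arguments": {"moves": [[[0, 0, 0], [0, 0, 0], 20], [[0, 0, 0], [0, 0, 0], 20], [[0, 0, 0], [0, 0, 0], 20]]}}

```text
clock: 16.95
tcp_pos: [0.4033, 0.3505, 0.0905]
orientation: [-0.001, -0.02, 1.0, -0.001]
wrist_force: [0.6, -0.2, -1.2]
finger_gap: 0.0306
grip_force: 65.6
```

```bash
python3 -c "
from h import *
x,y,_=gp(SY,-36.3,0);go(x,y,.025,hd(SY))
im=imaging.read_camera('side')[:,:,::-1]; crop(im,'s5.png',110,130,130,110,5)"
```

```text
t 16.95 tcp [0.4033 0.3505 0.0905] hd 92.2 gap 30.6
shift [ 6.6 12.2 65.5] turn [-0.002 -0.002 -0.001]
```

View pics/s5.png

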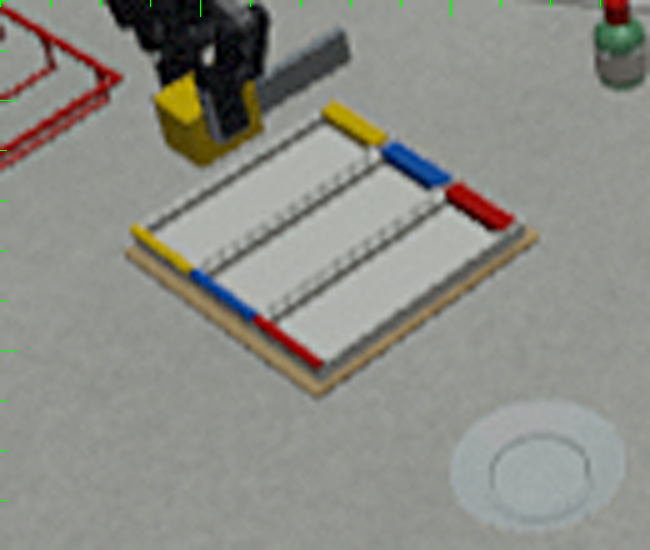

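```bash
python3 -c "
from h import *
print(fit([(75,81,18),(-75,81,18),(75,-81,18),(-75,-81,18)],[(328,103),(133,227),(519,222),(322,361)],5,110,130,[.4,.3,0],'side'))"
```

```text
(array([0.43652848, 0.31474752, 0.06077006]), [[0.73, -1.08], [-1.13, 0.6], [0.87, -0.96], [-0.39, 0.99]])
```

```bash
python3 -c "
from h import *
f=lambda x,y:w((x+.5)/6-.5+70,(y+.5)/6-.5+185,.018)
print(f(131,279),f(72,279),f(190,279),SY)
g=lambda x,y,z:w((x+.5)/5-.5+110,(y+.5)/5-.5+130,z,'side')
for p in ((140,232,.018),(328,105,.018),(150,228,.010),(322,125,.010),(208,270,.018),(375,160,.018)): print(p,g(*p))
"
```

```text
[0.43123749 0.3632647  0.018     ] [0.43143327 0.3860141  0.018     ] [0.43104141 0.34048114 0.018     ] (np.float64(0.4323170735202213), np.float64(0.36375666321733774), 0.0397)
(140, 232, 0.018) [0.3606679  0.38453327 0.018     ]
(328, 105, 0.018) [0.50075887 0.39628344 0.018     ]
(150, 228, 0.01) [0.36999103 0.39178833 0.01      ]
(322, 125, 0.01) [0.49189109 0.39286894 0.01      ]
(208, 270, 0.018) [0.36880863 0.33193318 0.018     ]
(375, 160, 0.018) [0.48913176 0.33730971 0.018     ]
```

Call:
{"name": "step_arm", "arguments": {"moves": [[[3, 6, 0], [0, 0, 0], 20], [[6.5, 13.5, 10], [0, 0, 0], 20], [[6.5, 13.5, 25], [0, 0, 0], 20], [[6.5, 13.5, 40], [0, 0, 0], 20], [[6.5, 13.5, 50], [0, 0, 0], 20], [[6.5, 13.5, 57], [0, 0, 0], 20], [[6.5, 13.5, 62], [0, 0, 0], 20], [[6.5, 13.5, 62], [0, 0, 0], 20]]}}

```text
clock: 17.67
tcp_pos: [0.3964, 0.3652, 0.0283]
orientation: [-0.001, -0.02, 1.0, -0.0]
wrist_force: [0.9, 0.1, -1.6]
finger_gap: 0.0308
grip_force: 65.6
```

Call:
{"name": "step_arm", "arguments": {"moves": [[[0, 0, 1], [0, 0, 0], 20], [[0, 0, 2.5], [0, 0, 0], 20], [[0, 0, 4], [0, 0, 0], 20], [[0, 0, 4], [0, 0, 0], 20]]}}

```text
clock: 18.0
tcp_pos: [0.3972, 0.3657, 0.0256]
orientation: [0.0, -0.02, 1.0, 0.0]
wrist_force: [0.2, 0.2, -1.4]
finger_gap: 0.0305
grip_force: 65.6
```

Call:
{"name": "step_arm", "arguments": {"moves": [[[0, 0, 1], [0, 0, 0], 20], [[0, 0, 2], [0, 0, 0], 20], [[0, 0, 2], [0, 0, 0], 20], [[0, 0, 2], [0, 0, 0], 50], [[0, 0, 2], [0, 0, 0], 50], [[0, 0, 2], [0, 0, 0], 50], [[0, 0, 2], [0, 0, 0], 50]]}}

```text
clock: 18.58
tcp_pos: [0.3971, 0.3656, 0.0234]
orientation: [0.0, -0.02, 1.0, 0.0]
wrist_force: [-0.2, 0.3, -0.6]
finger_gap: 0.0499
grip_force: 0.0
```

Call:
{"name": "step_arm", "arguments": {"moves": [[[0, 0, -15], [0, 0, 0], 50], [[0, 0, -40], [0, 0, 0], 50], [[0, 0, -75], [0, 0, 0], 60], [[0, 0, -100], [0, 0, 0], 60], [[0, -30, -120], [0, 0, 0], 60], [[0, -60, -130], [0, 0, 0], 60], [[0, -95, -130], [0, 0, 0], 60], [[0, -130, -130], [0, 0, 0], 60]]}}

```text
clock: 19.25
tcp_pos: [0.4028, 0.235, 0.1544]
orientation: [0.001, -0.021, 1.0, 0.0]
wrist_force: [0.7, -1.2, 0.3]
finger_gap: 0.0597
grip_force: 0.0
```

```bash
python3 -c "
from h import *
x,y,_=gp(GR,0,0);go(x,y,.15,hd(GR))"
```

```text
t 19.25 tcp [0.4028 0.235  0.1544] hd 92.4 gap 59.7
shift [  46.3 -500.1    3.9] turn [ 0.001  0.003 -0.041]
```

Call:
{"name": "step_arm", "arguments": {"moves": [[[3, -30, 0], [0, 0, 0], 60], [[6, -65, 0], [0, 0, -0.01], 60], [[9, -100, 0], [0, 0, -0.02], 60], [[12, -135, 0], [0, 0, -0.03], 60], [[15, -170, 0], [0, 0, -0.04], 60], [[18, -205, 0], [0, 0, -0.04], 60], [[21, -235, 0], [0, 0, -0.04], 60], [[22, -255, 0], [0, 0, -0.04], 60]]}}

```text
clock: 19.92
tcp_pos: [0.3901, -0.0224, 0.1535]
orientation: [0.0, -0.039, 0.999, -0.0]
wrist_force: [0.5, 0.3, 0.6]
finger_gap: 0.0602
grip_force: 0.0
```

```bash
cat > seg.py <<'E'
from h import *
im=imaging.read_camera('top')[:,:,::-1].copy();cv2.imwrite('t7.png',im)
im0=cv2.imread('top_raw0.png')
hsv=lambda i:cv2.cvtColor(i,cv2.COLOR_BGR2HSV)
def blobs(i,lo,hi,box):
    h=hsv(i);x0,y0,x1,y1=box;m=((((h[...,0].astype(int)-lo)%180)<=(hi-lo)%180)&(h[...,1]>140)&(h[...,2]>70)).astype(np.uint8)[y0:y1,x0:x1]
    n,l,s,c=cv2.connectedComponentsWithStats(m)
    for k in range(1,n):
        if s[k,4]>30: print(s[k].tolist(),np.round(c[k]+[x0,y0],2))
for i in(im0,im): print('red');blobs(i,172,8,(300,190,400,275));print('yellow');blobs(i,20,35,(70,190,330,275))
E
python3 seg.py; python3 -c "
from h import *
x,y,_=gp(GR,0,0);go(x,y,.15,hd(GR)); print(px([x,y,.036]))"
```

```text
red
[53, 53, 15, 19, 243] [359.96 251.7 ]
yellow
[11, 10, 20, 5, 77] [ 90.19 202.34]
[223, 43, 16, 20, 233] [300.59 242.11]
[12, 71, 21, 3, 39] [ 92.23 261.85]
red
[53, 53, 15, 19, 243] [359.96 251.7 ]
yellow
[11, 10, 20, 5, 77] [ 90.18 202.34]
[9, 46, 15, 20, 264] [ 86.33 245.08]
[12, 71, 21, 3, 40] [ 92.18 261.82]
t 19.97 tcp [ 0.3908 -0.0244  0.1536] hd 94.4 gap 60.0
shift [  31.8 -240.5    4.2] turn [-0.003  0.001 -0.006]
[360.27062722 251.6986498 ]
```

Call:
{"name": "step_arm", "arguments": {"moves": [[[4, -30, 0], [0, 0, 0], 60], [[8, -62, 0], [0, 0, 0], 60], [[12, -95, 0], [0, 0, 0], 60], [[17, -128, 5], [0, 0, 0], 60], [[22, -161, 15], [0, 0, 0], 60], [[27, -194, 25], [0, 0, 0], 60], [[31, -222, 35], [0, 0, 0], 60], [[32, -238, 45], [0, 0, 0], 60]]}}

```text
clock: 20.63
tcp_pos: [0.3776, -0.2631, 0.1081]
orientation: [0.0, -0.039, 0.999, -0.001]
wrist_force: [0.1, -0.4, 0.2]
finger_gap: 0.0601
grip_force: 0.0
```

Call:
{"name": "step_arm", "arguments": {"moves": [[[0, 0, 0], [0, 0, 0], 60], [[0, 0, 0], [0, 0, 0], 60], [[0, 0, 0], [0, 0, 0], 60]]}}

```text
clock: 20.88
tcp_pos: [0.3774, -0.259, 0.1084]
orientation: [-0.0, -0.04, 0.999, 0.001]
wrist_force: [-0.8, -0.0, -0.4]
finger_gap: 0.0599
grip_force: 0.0
```

```bash
python3 -c "
from h import *
go(GR[0],GR[1],.013,hd(GR))
q=w(86.33,245.08,.046);d=q[:2]-SY[:2];print('yellow handle',q,'vs slot',d, 'TCP left .3971 .3656')"
```

```text
t 20.88 tcp [ 0.3774 -0.259   0.1084] hd 94.6 gap 59.9
shift [ 0.6 -7.7 95.4] turn [ 0.001 -0.    -0.002]
yellow handle [0.39918215 0.36202765 0.046     ] vs slot [-0.03313493 -0.00172901] TCP left .3971 .3656
```

Call:
{"name": "step_arm", "arguments": {"moves": [[[1, -4, 10], [0, 0, 0], 60], [[2, -7.5, 30], [0, 0, 0], 60], [[2, -7.5, 55], [0, 0, 0], 60], [[2, -7.5, 80], [0, 0, 0], 60], [[2, -7.5, 93], [0, 0, 0], 60], [[2, -7.5, 93], [0, 0, 0], 60], [[2, -7.5, 93], [0, 0, 0], 60]]}}

```text
clock: 21.47
tcp_pos: [0.3759, -0.2663, 0.0149]
orientation: [-0.001, -0.041, 0.999, 0.001]
wrist_force: [-0.1, 0.5, -0.4]
finger_gap: 0.06
grip_force: 0.0
```

Call:
{"name": "step_arm", "arguments": {"moves": [[[0, 0, 0], [0, 0, 0], 20], [[0, 0, 0], [0, 0, 0], 20], [[0, 0, 0], [0, 0, 0], 20], [[0, 0, 0], [0, 0, 0], 20], [[0, 0, 0], [0, 0, 0], 20], [[0, 0, 0], [0, 0, 0], 20]], "grip_force": 50}}

```text
clock: 21.97
tcp_pos: [0.3774, -0.2682, 0.0169]
orientation: [0.001, -0.04, 0.999, -0.001]
wrist_force: [-0.1, 1.5, 6.8]
finger_gap: 0.031
grip_force: 50.8
```

```bash
python3 -c "
from h import *
ing(UR);x,y,_=gp(UR,-100,-30.7);go(x,y,.064,hd(UR))"
```

```text
t 21.97 guide xy mm [-239.19  -14.81] z 16.9 F along/across/up [0.03 1.53 6.76] gap 31.0 grip 50.8
t 21.97 tcp [ 0.3774 -0.2682  0.0169] hd 94.6 gap 31.0
shift [-139.4  -15.2  -46.8] turn [-0.002  0.002 -0.006]
```

Call:
{"name": "step_arm", "arguments": {"moves": [[[0, 0, -25], [0, 0, 0], 20], [[0, 0, -48], [0, 0, 0], 20], [[-30, -3, -48], [0, 0, 0], 20], [[-62, -6, -48], [0, 0, 0], 20], [[-94, -9, -48], [0, 0, 0], 20], [[-120, -12, -48], [0, 0, 0], 20], [[-138, -13.5, -48], [0, 0, -0.006], 20], [[-139, -13.5, -48], [0, 0, -0.006], 20]]}}

```text
clock: 22.63
tcp_pos: [0.5198, -0.2704, 0.0639]
orientation: [0.002, -0.044, 0.999, -0.001]
wrist_force: [0.4, -0.1, -1.7]
finger_gap: 0.0313
grip_force: 50.2
```

Call:
{"name": "step_arm", "arguments": {"moves": [[[0, 0, 0], [0, 0, 0], 20], [[0, 0, 0], [0, 0, 0], 20]]}}

```text
clock: 22.8
tcp_pos: [0.5149, -0.2693, 0.0631]
orientation: [-0.001, -0.043, 0.999, 0.0]
wrist_force: [-1.1, -0.1, -1.8]
finger_gap: 0.0308
grip_force: 50.2
```

```bash
python3 -c "
from h import *
ing(UR);x,y,_=gp(UR,-100,-29);go(x,y,.0275,hd(UR))
im=imaging.read_camera('side')[:,:,::-1]; crop(im,'s6.png',300,180,150,110,5)"
```

```text
t 22.8 guide xy mm [-102.24  -27.72] z 63.1 F along/across/up [-1.13 -0.02 -1.83] gap 30.8 grip 50.2
t 22.8 tcp [ 0.5149 -0.2693  0.0631] hd 94.9 gap 30.8
shift [-2.3 -1.3 35.6] turn [ 0.001 -0.001  0.   ]
```

View pics/s6.png

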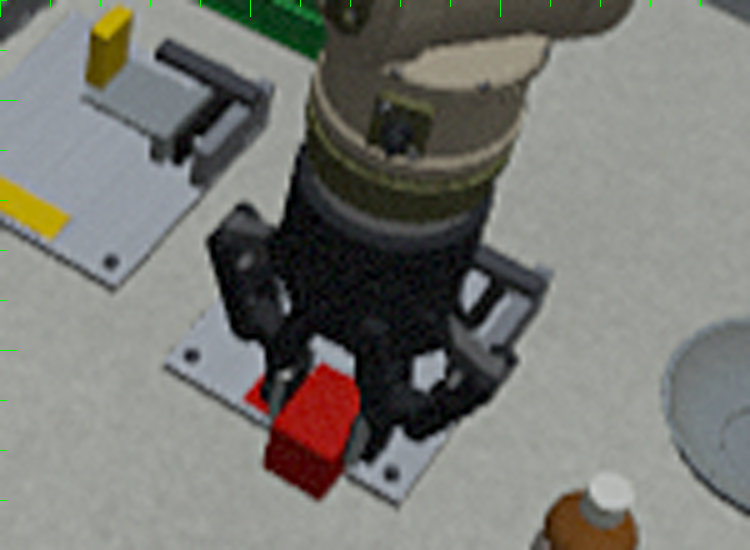

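The red gauge is level in the grip in front of its guide, and the yellow fence is closed to a small gap. Lowering and sliding in.

Call:
{"name": "step_arm", "arguments": {"moves": [[[-1, -1, 15], [0, 0, 0], 20], [[-1, -1, 30], [0, 0, 0], 20], [[-1, -1, 35], [0, 0, 0], 20], [[-8, -1, 35.5], [0, 0, 0], 20], [[-14, -1, 35.5], [0, 0, 0], 20], [[-20, -1, 35.5], [0, 0, 0], 20], [[-26, -1, 35.5], [0, 0, 0], 20], [[-32, -1, 35.5], [0, 0, 0], 20]]}}

```text
clock: 23.52
tcp_pos: [0.5493, -0.2683, 0.0287]
orientation: [0.001, -0.043, 0.999, -0.0]
wrist_force: [0.1, 0.5, -2.2]
finger_gap: 0.031
grip_force: 50.2
```

```bash
python3 -c "
from h import *
ing(UR);x,y,_=gp(UR,-27,-29);go(x,y,.0275,hd(UR))"
```

```text
t 23.52 guide xy mm [-67.94 -29.67] z 28.7 F along/across/up [ 0.15  0.52 -2.18] gap 31.0 grip 50.2
t 23.52 tcp [ 0.5493 -0.2683  0.0287] hd 95.0 gap 31.0
shift [-40.9   0.7   1.3] turn [-0.001  0.001  0.   ]
```

Call:
{"name": "step_arm", "arguments": {"moves": [[[-8, 0.5, 0], [0, 0, 0], 20], [[-16, 0.5, 1], [0, 0, 0], 20], [[-24, 0.5, 1], [0, 0, 0], 20], [[-32, 0.5, 1], [0, 0, 0], 20], [[-38, 0.5, 1], [0, 0, 0], 20], [[-41, 0.5, 1], [0, 0, 0], 20], [[-41, 0.5, 2.5], [0, 0, 0], 20], [[-41, 0.5, 4], [0, 0, 0], 20]]}}

```text
clock: 24.18
tcp_pos: [0.5894, -0.264, 0.0249]
orientation: [0.001, -0.043, 0.999, -0.0]
wrist_force: [-1.9, 3.5, 14.1]
finger_gap: 0.0309
grip_force: 52.1
```

```bash
python3 -c "
from h import *
ing(UR)"
```

```text
t 24.18 guide xy mm [-27.62 -28.85] z 24.9 F along/across/up [-1.57  3.69 14.08] gap 30.9 grip 52.1
```

Call:
{"name": "step_arm", "arguments": {"moves": [[[0, 0, -2], [0, 0, 0], 20], [[0, 0, -2], [0, 0, 0], 60], [[0, 0, -2], [0, 0, 0], 60], [[0, 0, -2], [0, 0, 0], 60], [[0, 0, -20], [0, 0, 0], 60], [[0, 0, -45], [0, 0, 0], 60], [[0, 0, -70], [0, 0, 0], 60], [[0, 0, -70], [0, 0, 0], 60]]}}

```text
clock: 24.85
tcp_pos: [0.5913, -0.2657, 0.0993]
orientation: [0.003, -0.043, 0.999, -0.002]
wrist_force: [1.4, -0.4, -0.6]
finger_gap: 0.0598
grip_force: 0.0
```

```bash
python3 -c "
from h import *
ing(UR)
x,y,_=gp(UR,33,40);go(x,y,.093,hd(UR))"
```

```text
t 24.85 guide xy mm [-25.83 -30.7 ] z 99.3 F along/across/up [ 1.34 -0.5  -0.58] gap 59.8 grip 0.0
t 24.85 tcp [ 0.5913 -0.2657  0.0993] hd 94.9 gap 59.8
shift [-58.8  70.7   6.4] turn [-0.005  0.007 -0.   ]
```

Call:
{"name": "step_arm", "arguments": {"moves": [[[-20, 23, 2], [0, 0, 0], 40], [[-40, 46, 4], [0, 0, 0], 40], [[-60, 71, 4], [0, 0, 0], 40], [[-60, 71, 4], [0, 0, 0], 40], [[-60, 71, 15], [0, 0, 0], 40], [[-60, 71, 35], [0, 0, 0], 40], [[-60, 71, 52], [0, 0, 0], 40], [[-60, 71, 58], [0, 0, 0], 40]]}}

```text
clock: 25.52
tcp_pos: [0.6396, -0.1882, 0.032]
orientation: [-0.002, -0.043, 0.999, 0.001]
wrist_force: [-1.1, 0.5, -0.4]
finger_gap: 0.0405
grip_force: 0.0
```

Call:
{"name": "step_arm", "arguments": {"moves": [[[0, 0, 0], [0, 0, 0], 40], [[0, 0, 0], [0, 0, 0], 40], [[0, 0, 0], [0, 0, 0], 40]]}}

```text
clock: 25.77
tcp_pos: [0.6427, -0.1889, 0.0367]
orientation: [0.001, -0.043, 0.999, -0.0]
wrist_force: [-1.1, -0.0, 0.7]
finger_gap: 0.0398
grip_force: 0.0
```

```bash
python3 -c "
from h import *
ing(UR)"
```

```text
t 25.77 guide xy mm [31.99 41.36] z 36.7 F along/across/up [-1.07  0.08  0.68] gap 39.8 grip 0.0
```

Call:
{"name": "step_arm", "arguments": {"moves": [[[-2, 0, 1], [0, 0, 0], 40], [[-2, 0, 1], [0, 0, 0], 5], [[-2, 0, 1], [0, 0, 0], 5], [[-2, 0, 1], [0, 0, 0], 5], [[-2, 0, 1], [0, 0, 0], 5], [[-2, 0, 1], [0, 0, 0], 5], [[-2, 0, 1], [0, 0, 0], 5], [[-2, 0, 1], [0, 0, 0], 5]], "grip_force": 40}}

```text
clock: 26.43
tcp_pos: [0.645, -0.1887, 0.0358]
orientation: [0.001, -0.043, 0.999, -0.001]
wrist_force: [-0.4, -4.0, 5.4]
finger_gap: 0.0111
grip_force: 42.6
```

```bash
python3 -c "
from h import *
ing(UR)"
```

```text
t 26.43 guide xy mm [34.33 41.36] z 35.8 F along/across/up [-0.73 -3.93  5.41] gap 11.1 grip 42.6
```

Call:
{"name": "step_arm", "arguments": {"moves": [[[0, -1.2, 0], [0, 0, 0], 5], [[0, -2.4, 0], [0, 0, 0], 5], [[0, -3.6, 0], [0, 0, 0], 5], [[0, -4.8, 0], [0, 0, 0], 5], [[0, -6, 0], [0, 0, 0], 5], [[0, -7.2, 0], [0, 0, 0], 5], [[0, -8.4, 0], [0, 0, 0], 5], [[0, -9.5, 0], [0, 0, 0], 5]]}}

```text
clock: 27.1
tcp_pos: [0.6455, -0.1946, 0.0358]
orientation: [0.001, -0.044, 0.999, 0.002]
wrist_force: [0.2, 7.1, 9.2]
finger_gap: 0.0109
grip_force: 43.1
```

```bash
python3 -c "
from h import *
ing(UR)"
```

```text
t 27.1 guide xy mm [34.33 35.51] z 35.8 F along/across/up [0.81 7.09 9.18] gap 10.9 grip 43.1
```

Call:
{"name": "step_arm", "arguments": {"moves": [[[0, -0.7, 0], [0, 0, 0], 5], [[0, -1.4, 0], [0, 0, 0], 5], [[0, -2, 0], [0, 0, 0], 5]]}}

```text
clock: 27.35
tcp_pos: [0.6457, -0.1964, 0.0358]
orientation: [0.001, -0.044, 0.999, 0.002]
wrist_force: [-0.2, 7.0, 8.5]
finger_gap: 0.0109
grip_force: 43.1
```

```bash
python3 -c "
from h import *
ing(UR)"
```

```text
t 27.35 guide xy mm [34.33 33.67] z 35.8 F along/across/up [0.42 6.97 8.53] gap 10.9 grip 43.1
```

Call:
{"name": "step_arm", "arguments": {"moves": [[[0, -0.7, 0], [0, 0, 0], 5], [[0, -1.4, 0], [0, 0, 0], 5], [[0, -2, 0], [0, 0, 0], 5]]}}

```text
clock: 27.6
tcp_pos: [0.6459, -0.1984, 0.0358]
orientation: [0.001, -0.044, 0.999, 0.002]
wrist_force: [-0.5, 7.6, 9.2]
finger_gap: 0.0107
grip_force: 43.1
```

```bash
python3 -c "
from h import *
ing(UR)"
```

```text
t 27.6 guide xy mm [34.37 31.7 ] z 35.8 F along/across/up [0.18 7.63 9.22] gap 10.7 grip 43.1
```

Call:
{"name": "step_arm", "arguments": {"moves": [[[0, -0.7, 0], [0, 0, 0], 5], [[0, -1.4, 0], [0, 0, 0], 5], [[0, -2, 0], [0, 0, 0], 5]]}}

```text
clock: 27.85
tcp_pos: [0.646, -0.1999, 0.0358]
orientation: [0.001, -0.044, 0.999, 0.003]
wrist_force: [0.7, 7.3, 9.5]
finger_gap: 0.011
grip_force: 43.2
```

```bash
python3 -c "
from h import *
ing(UR)"
```

```text
t 27.85 guide xy mm [34.35 30.1 ] z 35.8 F along/across/up [1.37 7.21 9.46] gap 11.0 grip 43.2
```

Call:
{"name": "step_arm", "arguments": {"moves": [[[0, -0.7, 0], [0, 0, 0], 5], [[0, -1.4, 0], [0, 0, 0], 5], [[0, -2, 0], [0, 0, 0], 5]]}}

```text
clock: 28.1
tcp_pos: [0.6462, -0.2018, 0.0358]
orientation: [0.001, -0.044, 0.999, 0.003]
wrist_force: [-0.4, 9.4, 9.8]
finger_gap: 0.0108
grip_force: 43.2
```

```bash
python3 -c "
from h import *
ing(UR)"
```

```text
t 28.1 guide xy mm [34.34 28.29] z 35.8 F along/across/up [0.43 9.41 9.79] gap 10.8 grip 43.2
```

Call:
{"name": "step_arm", "arguments": {"moves": [[[0, -0.5, 0], [0, 0, 0], 5], [[0, -1, 0], [0, 0, 0], 5], [[0, -1.5, 0], [0, 0, 0], 5]]}}

```text
clock: 28.35
tcp_pos: [0.6463, -0.2028, 0.0358]
orientation: [0.001, -0.044, 0.999, 0.003]
wrist_force: [-0.4, 9.8, 10.1]
finger_gap: 0.0108
grip_force: 43.3
```

```bash
python3 -c "
from h import *
ing(UR)"
```

```text
t 28.35 guide xy mm [34.35 27.24] z 35.8 F along/across/up [ 0.47  9.77 10.13] gap 10.8 grip 43.3
```

Call:
{"name": "step_arm", "arguments": {"moves": [[[0, -0.5, 0], [0, 0, 0], 5], [[0, -1, 0], [0, 0, 0], 5], [[0, -1.5, 0], [0, 0, 0], 5]]}}

```text
clock: 28.6
tcp_pos: [0.6463, -0.2039, 0.0358]
orientation: [0.001, -0.045, 0.999, 0.003]
wrist_force: [-0.3, 10.5, 10.9]
finger_gap: 0.011
grip_force: 43.4
```

```bash
python3 -c "
from h import *
ing(UR)"
```

```text
t 28.6 guide xy mm [34.32 26.19] z 35.8 F along/across/up [ 0.58 10.51 10.92] gap 11.0 grip 43.4
```

Call:
{"name": "step_arm", "arguments": {"moves": [[[0, -0.5, 0], [0, 0, 0], 5], [[0, -1, 0], [0, 0, 0], 5], [[0, -1.5, 0], [0, 0, 0], 5]]}}

```text
clock: 28.85
tcp_pos: [0.6465, -0.2048, 0.0358]
orientation: [0.001, -0.045, 0.999, 0.004]
wrist_force: [0.3, 12.6, 10.3]
finger_gap: 0.0107
grip_force: 43.4
```

```bash
python3 -c "
from h import *
ing(UR)"
```

```text
t 28.85 guide xy mm [34.36 25.19] z 35.8 F along/across/up [ 1.4  12.53 10.34] gap 10.7 grip 43.4
```

Call:
{"name": "step_arm", "arguments": {"moves": [[[0, -0.5, 0], [0, 0, 0], 5], [[0, -1, 0], [0, 0, 0], 5], [[0, -1.5, 0], [0, 0, 0], 5]]}}

```text
clock: 29.1
tcp_pos: [0.6465, -0.2059, 0.0358]
orientation: [0.001, -0.045, 0.999, 0.004]
wrist_force: [-0.4, 13.5, 11.1]
finger_gap: 0.011
grip_force: 43.5
```

```bash
python3 -c "
from h import *
ing(UR)"
```

```text
t 29.1 guide xy mm [34.32 24.1 ] z 35.8 F along/across/up [ 0.76 13.51 11.06] gap 11.0 grip 43.5
```

Call:
{"name": "step_arm", "arguments": {"moves": [[[0, -0.5, 0], [0, 0, 0], 5], [[0, -1, 0], [0, 0, 0], 5], [[0, -1.5, 0], [0, 0, 0], 5]]}}

```text
clock: 29.35
tcp_pos: [0.6466, -0.2065, 0.0358]
orientation: [0.001, -0.045, 0.999, 0.005]
wrist_force: [-1.0, 17.4, 12.7]
finger_gap: 0.0112
grip_force: 43.7
```

```bash
python3 -c "
from h import *
ing(UR)"
```

```text
t 29.35 guide xy mm [34.33 23.56] z 35.8 F along/across/up [ 0.46 17.41 12.74] gap 11.2 grip 43.7
```

Call:
{"name": "step_arm", "arguments": {"moves": [[[0, 2, 0], [0, 0, 0], 5], [[0, 4, 0], [0, 0, 0], 5], [[0, 6, 0], [0, 0, 0], 5], [[0, 8, 0], [0, 0, 0], 5], [[0, 9, 0], [0, 0, 0], 5], [[0, 9.5, 0], [0, 0, 0], 5], [[0, 10, 0], [0, 0, 0], 5], [[0, 10, 0], [0, 0, 0], 5]]}}

```text
clock: 30.02
tcp_pos: [0.6464, -0.2036, 0.0358]
orientation: [0.001, -0.043, 0.999, -0.001]
wrist_force: [-1.1, -3.6, 6.3]
finger_gap: 0.0113
grip_force: 42.6
```

```bash
python3 -c "
from h import *
ing(UR)"
```

```text
t 30.02 guide xy mm [34.36 26.47] z 35.8 F along/across/up [-1.46 -3.52  6.33] gap 11.3 grip 42.6
```

Call:
{"name": "step_arm", "arguments": {"moves": [[[0, 0, 0], [0, 0, 0], 35], [[0, 0, 0], [0, 0, 0], 35], [[0, 0, 0], [0, 0, 0], 35], [[0, 0, -15], [0, 0, 0], 35], [[0, 0, -35], [0, 0, 0], 50], [[0, 0, -55], [0, 0, 0], 60], [[0, 0, -60], [0, 0, 0], 60], [[0, 0, -60], [0, 0, 0], 60]]}}

```text
clock: 30.68
tcp_pos: [0.6468, -0.203, 0.0964]
orientation: [0.001, -0.043, 0.999, -0.001]
wrist_force: [-1.0, 0.1, -0.6]
finger_gap: 0.06
grip_force: 0.0
```

```bash
python3 -c "
from h import *
ing(UR);x,y,_=gp(UR,-27.6,-37.4);go(x,y,.024,hd(UR))"
```

```text
t 30.68 guide xy mm [34.82 26.97] z 96.4 F along/across/up [-0.96  0.19 -0.64] gap 60.0 grip 0.0
t 30.68 tcp [ 0.6468 -0.203   0.0964] hd 95.0 gap 60.0
shift [ 62.6 -64.3  72.3] turn [-0.001  0.003  0.   ]
```

Call:
{"name": "step_arm", "arguments": {"moves": [[[22, -22, 0], [0, 0, 0], 60], [[44, -44, 0], [0, 0, 0], 60], [[62, -64.5, 0], [0, 0, 0], 60], [[62, -64.5, 5], [0, 0, 0], 60], [[62, -64.5, 30], [0, 0, 0], 60], [[62, -64.5, 52], [0, 0, 0], 60], [[62, -64.5, 70], [0, 0, 0], 60], [[62, -64.5, 71], [0, 0, 0], 60]]}}

```text
clock: 31.35
tcp_pos: [0.5859, -0.2699, 0.018]
orientation: [-0.004, -0.043, 0.999, 0.003]
wrist_force: [-1.0, 1.0, -0.2]
finger_gap: 0.06
grip_force: 0.0
```

Call:
{"name": "step_arm", "arguments": {"moves": [[[0, 0, 0], [0, 0, 0], 60], [[0, 0, 0], [0, 0, 0], 20], [[0, 0, 0], [0, 0, 0], 20], [[0, 0, 0], [0, 0, 0], 20], [[0, 0, 0], [0, 0, 0], 20], [[0, 0, 0], [0, 0, 0], 20], [[0, 0, 0], [0, 0, 0], 20]], "grip_force": 40}}

```text
clock: 31.93
tcp_pos: [0.5905, -0.2729, 0.0253]
orientation: [0.001, -0.043, 0.999, -0.001]
wrist_force: [0.7, 0.1, 6.7]
finger_gap: 0.0312
grip_force: 41.0
```

```bash
python3 -c "
from h import *
ing(UR)"
```

```text
t 31.93 guide xy mm [-27.27 -37.78] z 25.3 F along/across/up [ 0.7  -0.01  6.74] gap 31.2 grip 41.0
```

Call:
{"name": "step_arm", "arguments": {"moves": [[[2, 0, -1], [0, 0, 0], 20], [[4, 0, -1], [0, 0, 0], 20], [[6, 0, -1], [0, 0, 0], 20], [[9, 0, -1], [0, 0, 0], 20], [[12, 0, -1], [0, 0, 0], 20], [[15, 0, -1], [0, 0, 0], 20], [[18, 0, -1], [0, 0, 0], 20], [[21, 0, -1], [0, 0, 0], 20]]}}

```text
clock: 32.6
tcp_pos: [0.5698, -0.2747, 0.0254]
orientation: [0.002, -0.043, 0.999, -0.0]
wrist_force: [5.7, -0.1, 0.6]
finger_gap: 0.0311
grip_force: 40.3
```

Call:
{"name": "step_arm", "arguments": {"moves": [[[4, 0, 0], [0, 0, 0], 20], [[8, 0, 0], [0, 0, 0], 20], [[12, 0, 0], [0, 0, 0], 20], [[16, 0, 0], [0, 0, 0], 20], [[20, 0, 0], [0, 0, 0], 20], [[24, 0, 0], [0, 0, 0], 20], [[28, 0, 0], [0, 0, 0], 20], [[32, 0, 0], [0, 0, 0], 20]]}}

```text
clock: 33.27
tcp_pos: [0.5377, -0.2775, 0.0253]
orientation: [0.001, -0.043, 0.999, -0.0]
wrist_force: [5.2, -0.2, -0.1]
finger_gap: 0.0315
grip_force: 40.3
```

```bash
python3 -c "
from h import *
ing(UR)"
```

```text
t 33.27 guide xy mm [-80.28 -37.82] z 25.3 F along/across/up [ 5.21 -0.62 -0.1 ] gap 31.5 grip 40.3
```

Drag of about 5 N is felt. Drawing fully out and lifting.

Call:
{"name": "step_arm", "arguments": {"moves": [[[8, 0, 0], [0, 0, 0], 20], [[16, 0, 0], [0, 0, 0], 20], [[24, 0, 0], [0, 0, 0], 20], [[32, 0, 0], [0, 0, 0], 20], [[40, 0, -20], [0, 0, 0], 20], [[40, 0, -45], [0, 0, 0], 20], [[40, 0, -70], [0, 0, 0], 20], [[40, 0, -70], [0, 0, 0], 20]], "grip_force": 60}}

```text
clock: 33.93
tcp_pos: [0.4965, -0.2816, 0.0985]
orientation: [0.001, -0.043, 0.999, -0.001]
wrist_force: [1.0, -0.9, -1.1]
finger_gap: 0.0308
grip_force: 60.3
```

```bash
python3 -c "
from h import *
x,y,_=gp(SR,-35.3,1.5);print(x,y);go(x,y,.095,hd(SR))"
```

```text
0.4013512064562934 0.25394111296611355
t 33.93 tcp [ 0.4965 -0.2816  0.0985] hd 94.9 gap 30.8
shift [ 49.2 541.8   1.8] turn [-0.003  0.002  0.046]
```

Call:
{"name": "step_arm", "arguments": {"moves": [[[2, 25, 0], [0, 0, 0], 20], [[5, 57, 0], [0, 0, 0.01], 20], [[8, 90, 0], [0, 0, 0.02], 20], [[11, 123, 0], [0, 0, 0.03], 20], [[14, 156, 0], [0, 0, 0.046], 20], [[17, 189, 0], [0, 0, 0.046], 20], [[20, 222, 0], [0, 0, 0.046], 20], [[23, 255, 0], [0, 0, 0.046], 20]]}}

```text
clock: 34.6
tcp_pos: [0.4486, -0.0271, 0.0932]
orientation: [-0.002, -0.02, 1.0, 0.0]
wrist_force: [-0.2, 1.5, -1.0]
finger_gap: 0.0307
grip_force: 60.2
```

Call:
{"name": "step_arm", "arguments": {"moves": [[[3, 33, 0], [0, 0, 0], 20], [[6, 66, 0], [0, 0, 0], 20], [[10, 99, 0], [0, 0, 0], 20], [[14, 132, 0], [0, 0, 0], 20], [[18, 165, 0], [0, 0, 0], 20], [[22, 198, 0], [0, 0, 0], 20], [[26, 225, 0], [0, 0, 0], 20], [[26, 240, 0], [0, 0, 0], 20]]}}

```text
clock: 35.27
tcp_pos: [0.4128, 0.2115, 0.0932]
orientation: [-0.002, -0.021, 1.0, -0.001]
wrist_force: [0.4, -0.6, -1.7]
finger_gap: 0.0304
grip_force: 60.3
```

Call:
{"name": "step_arm", "arguments": {"moves": [[[0, 15, 0], [0, 0, 0], 20], [[0, 25, 0], [0, 0, 0], 20], [[0, 25, 0], [0, 0, 0], 20], [[0, 25, 0], [0, 0, 0], 20]]}}

```text
clock: 35.6
tcp_pos: [0.4141, 0.2346, 0.0939]
orientation: [-0.001, -0.02, 1.0, -0.001]
wrist_force: [0.5, 0.4, -1.9]
finger_gap: 0.0307
grip_force: 60.3
```

```bash
python3 -c "
from h import *
x,y,_=gp(SR,-35.3,1.5);go(x,y,.034,hd(SR))
f=lambda x,y:w((x+.5)/6-.5+70,(y+.5)/6-.5+185,.018);print(f(410,272))"
```

```text
t 35.6 tcp [0.4141 0.2346 0.0939] hd 92.3 gap 30.7
shift [11.8 19.9 59.9] turn [-0.002 -0.002  0.001]
[0.43305284 0.25525817 0.018     ]
```

Call:
{"name": "step_arm", "arguments": {"moves": [[[6, 10, 0], [0, 0, 0], 20], [[11, 20.5, 0], [0, 0, 0], 20], [[11, 20.5, 10], [0, 0, 0], 20], [[11, 20.5, 25], [0, 0, 0], 20], [[11, 20.5, 40], [0, 0, 0], 20], [[11, 20.5, 50], [0, 0, 0], 20], [[11, 20.5, 55], [0, 0, 0], 20], [[11, 20.5, 55], [0, 0, 0], 20]]}}

```text
clock: 36.27
tcp_pos: [0.4023, 0.2548, 0.0385]
orientation: [-0.001, -0.02, 1.0, -0.001]
wrist_force: [-0.4, 0.8, -1.5]
finger_gap: 0.0307
grip_force: 60.4
```

Call:
{"name": "step_arm", "arguments": {"moves": [[[0, 0, 2], [0, 0, 0], 20], [[0, 0, 4], [0, 0, 0], 20], [[0, 0, 6], [0, 0, 0], 20], [[0, 0, 8], [0, 0, 0], 20], [[0, 0, 9], [0, 0, 0], 20], [[0, 0, 9], [0, 0, 0], 20]]}}

```text
clock: 36.77
tcp_pos: [0.4034, 0.2554, 0.0308]
orientation: [0.0, -0.02, 1.0, 0.0]
wrist_force: [-1.0, 0.4, -1.4]
finger_gap: 0.0308
grip_force: 60.4
```

Call:
{"name": "step_arm", "arguments": {"moves": [[[0, 0, 1], [0, 0, 0], 20], [[0, 0, 2], [0, 0, 0], 20], [[0, 0, 3], [0, 0, 0], 20], [[0, 0, 3.5], [0, 0, 0], 20], [[0, 0, 3.5], [0, 0, 0], 20]]}}

```text
clock: 37.18
tcp_pos: [0.4034, 0.2554, 0.0274]
orientation: [0.0, -0.02, 1.0, 0.0]
wrist_force: [-0.9, -0.1, -0.8]
finger_gap: 0.0309
grip_force: 60.4
```

Call:
{"name": "step_arm", "arguments": {"moves": [[[0, 0, 0], [0, 0, 0], 50], [[0, 0, 0], [0, 0, 0], 50], [[0, 0, 0], [0, 0, 0], 50], [[0, 0, 0], [0, 0, 0], 50], [[0, 0, -20], [0, 0, 0], 50], [[0, 0, -50], [0, 0, 0], 50], [[0, 0, -85], [0, 0, 0], 50], [[0, 0, -115], [0, 0, 0], 50]]}}

```text
clock: 37.85
tcp_pos: [0.4033, 0.2553, 0.1441]
orientation: [0.0, -0.02, 1.0, 0.0]
wrist_force: [1.0, 0.1, -0.7]
finger_gap: 0.0498
grip_force: 0.0
```

Call:
{"name": "step_arm", "arguments": {"moves": [[[0, -30, -20], [0, 0, 0], 60], [[0, -65, -40], [0, 0, 0], 60], [[0, -100, -40], [0, 0, 0], 60], [[0, -135, -40], [0, 0, 0], 60], [[0, -170, -40], [0, 0, 0], 60], [[0, -200, -40], [0, 0, 0], 60], [[0, -225, -40], [0, 0, 0], 60], [[0, -225, -40], [0, 0, 0], 60]]}}

```text
clock: 38.52
tcp_pos: [0.4129, 0.027, 0.1826]
orientation: [0.001, -0.018, 1.0, -0.001]
wrist_force: [0.6, -0.4, 0.1]
finger_gap: 0.0599
grip_force: 0.0
```

```bash
python3 - <<'E'
from h import *
im=imaging.read_camera('top')[:,:,::-1].copy();cv2.imwrite('t8.png',im)
s=4;a=cv2.resize(im[185:275,70:160],None,fx=s,fy=s,interpolation=3);b=cv2.resize(im[110:195,235:375],None,fx=3,fy=3,interpolation=3)
c=np.zeros((360,360+420,3),np.uint8);c[:,:360]=a;c[:255,360:]=b;cv2.imwrite('pics/f.png',c)
print(telemetry.get_state()['tcp_pos'])
E
```

```text
[0.41270455 0.0286834  0.18252867]
```

View pics/f.png

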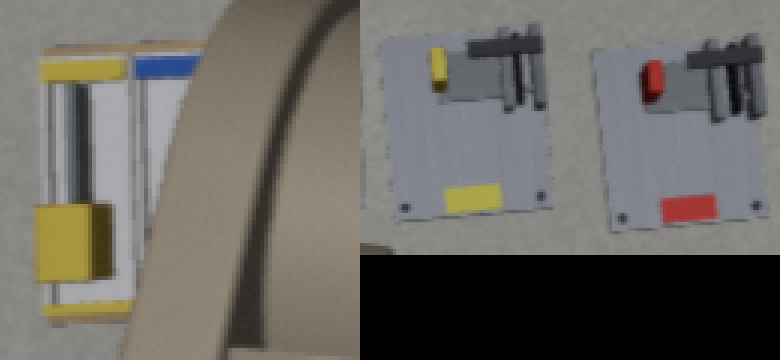

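The yellow gauge lies in its slot (handle at (72,243)). The arm hides the red slot, so I'll move away and check that and the fence travel with image code.

Call:
{"name": "step_arm", "arguments": {"moves": [[[0, -30, 0], [0, 0, 0], 60], [[0, -65, 0], [0, 0, 0], 60], [[0, -100, 0], [0, 0, 0], 60], [[0, -135, 0], [0, 0, 0], 60], [[0, -160, 0], [0, 0, 0], 60], [[0, -160, 0], [0, 0, 0], 60], [[0, -160, 0], [0, 0, 0], 60]]}}

```text
clock: 39.15
tcp_pos: [0.419, -0.1295, 0.1822]
orientation: [-0.0, -0.019, 1.0, 0.0]
wrist_force: [0.4, 0.3, 0.0]
finger_gap: 0.06
grip_force: 0.0
```

```bash
python3 - <<'E'
from h import *
im=imaging.read_camera('top')[:,:,::-1].copy();im0=cv2.imread('top_raw0.png');t8=cv2.imread('t8.png')
def blobs(i,red,box):
    h=cv2.cvtColor(i,cv2.COLOR_BGR2HSV);x0,y0,x1,y1=box;H=h[...,0].astype(int)
    m=((((H>=172)|(H<=8)) if red else ((H>=20)&(H<=35)))&(h[...,1]>120)&(h[...,2]>90)).astype(np.uint8)[y0:y1,x0:x1]
    n,l,s,c=cv2.connectedComponentsWithStats(m)
    return [(s[k,4],np.round(c[k]+[x0,y0],2)) for k in range(1,n) if s[k,4]>15]
for i in(im0,t8): print('tabs',blobs(i,0,(240,115,285,150)),blobs(i,1,(310,120,345,155)))
print('red slot',blobs(im,1,(125,190,160,275)))
for k,(n,p) in enumerate(blobs(im,1,(125,190,160,275))): print(w(*p,.046)[:2]-np.array(SR[:2]))
# expected: handle at -35,0
print(px(gp(SR,-35,0,46)))
for U,a,b in((UY,11,27),(UR,6,21)): print([px(gp(U,37.5,46-t,57)) for t in (a,b)])
E
```

```text
tabs [(np.int32(41), array([254.56, 131.61]))] [(np.int32(48), array([327.4 , 135.46]))]
tabs [(np.int32(46), array([260.63, 131.37]))] [(np.int32(51), array([333.  , 135.18]))]
red slot [(np.int32(92), array([136.5, 200. ])), (np.int32(259), array([134.63, 242.88])), (np.int32(56), array([139.2 , 259.36]))]
[ 0.06455531 -0.00324708]
[-0.03355322 -0.00030347]
[-0.07102545 -0.01108989]
[135.1028336  243.49994713]
[array([254.36816989, 131.48303684]), array([261.26131632, 130.96013477])]
[array([327.10600509, 135.41383535]), array([333.48689952, 134.85982974])]
```

```bash
python3 - <<'E'
from h import *
ims=[imaging.read_camera('top')[:,:,::-1].astype(np.float32) for _ in range(4)]
a=cv2.imread('top_raw0.png').astype(np.float32);b=np.mean(ims,0)
def sat(i): return i.max(2)-i.min(2)
for nm,(x0,y0,x1,y1),(u,v),k in(("Y",(246,122,270,146),(254.4,131.5),.431),("R",(318,125,343,150),(327.1,135.4),.4254)):
    S=[]
    for i in(a,b):
        s=np.clip(sat(i)[y0:y1,x0:x1]-25,0,None);X=np.arange(x0,x1);S.append((s.sum(0)*X).sum()/s.sum())
    print(nm,S,(S[1]-S[0])/k)
print('static check',[ (lambda s:(s.sum(0)*np.arange(s.shape[1])).sum()/s.sum())(np.clip(sat(i)[165:190,325:360]-25,0,None)) for i in(a,b)])
E
```

```text
Y [np.float64(254.62575941676792), np.float64(260.6541004840139)] 13.986870225628714
R [np.float64(327.20489372219475), np.float64(332.76337782936736)] 13.066488263217215
static check [np.float64(19.124212421242124), np.float64(nan)]<stdin>:10: RuntimeWarning: invalid value encountered in scalar divide
```

Yellow is fine at about 26.5 mm. Red may be near the low end, at about 19.3 mm, so I'll re-pinch that tab to check it and trim.

```bash
python3 -c "
from h import *
x,y,_=gp(UR,34,27);go(x,y,.12,hd(UR))"
```

```text
t 39.4 tcp [ 0.4188 -0.1279  0.1823] hd 92.4 gap 60.0
shift [-223.7  -84.8   62.3] turn [ 0.    -0.    -0.044]
```

Call:
{"name": "step_arm", "arguments": {"moves": [[[-30, -11, 0], [0, 0, 0], 40], [[-62, -23, 0], [0, 0, -0.02], 40], [[-95, -36, 10], [0, 0, -0.044], 40], [[-128, -49, 25], [0, 0, -0.044], 40], [[-160, -61, 40], [0, 0, -0.044], 40], [[-190, -73, 55], [0, 0, -0.044], 40], [[-215, -82, 62], [0, 0, -0.044], 40], [[-224, -85, 62], [0, 0, -0.044], 40]]}}

```text
clock: 40.07
tcp_pos: [0.6483, -0.2044, 0.1169]
orientation: [-0.001, -0.043, 0.999, 0.001]
wrist_force: [-0.0, 0.5, 0.1]
finger_gap: 0.0401
grip_force: 0.0
```

Call:
{"name": "step_arm", "arguments": {"moves": [[[0, 0, 0], [0, 0, 0], 40], [[0, 0, 0], [0, 0, 0], 40], [[0, 0, 0], [0, 0, 0], 40]]}}

```text
clock: 40.32
tcp_pos: [0.6455, -0.2041, 0.1206]
orientation: [-0.0, -0.043, 0.999, 0.0]
wrist_force: [0.2, 0.6, -0.2]
finger_gap: 0.0398
grip_force: 0.0
```

```bash
python3 -c "
from h import *
ing(UR);x,y,_=gp(UR,34,27);go(x,y,.0365,hd(UR))"
```

```text
t 40.32 guide xy mm [33.47 26.01] z 120.6 F along/across/up [ 0.28  0.53 -0.19] gap 39.8 grip 0.0
t 40.32 tcp [ 0.6455 -0.2041  0.1206] hd 94.9 gap 39.8
shift [-0.6  0.9 84.1] turn [ 0.    -0.001 -0.001]
```

Call:
{"name": "step_arm", "arguments": {"moves": [[[0, 0, 20], [0, 0, 0], 40], [[0, 0, 40], [0, 0, 0], 40], [[0, 0, 60], [0, 0, 0], 40], [[0, 0, 72], [0, 0, 0], 40], [[0, 0, 80], [0, 0, 0], 40], [[0, 0, 84], [0, 0, 0], 40], [[0, 0, 84], [0, 0, 0], 40], [[0, 0, 84], [0, 0, 0], 40]]}}

```text
clock: 40.98
tcp_pos: [0.6466, -0.2054, 0.0374]
orientation: [0.001, -0.042, 0.999, -0.0]
wrist_force: [-0.1, -0.2, 0.1]
finger_gap: 0.04
grip_force: 0.0
```

Call:
{"name": "step_arm", "arguments": {"moves": [[[0, 0, 0], [0, 0, 0], 5], [[0, 0, 0], [0, 0, 0], 5], [[0, 0, 0], [0, 0, 0], 5], [[0, 0, 0], [0, 0, 0], 5], [[0, 0, 0], [0, 0, 0], 5], [[0, 0, 0], [0, 0, 0], 5], [[0, 0, 0], [0, 0, 0], 5]], "grip_force": 40}}

```text
clock: 41.57
tcp_pos: [0.6469, -0.205, 0.0376]
orientation: [0.001, -0.042, 0.999, -0.0]
wrist_force: [-0.8, 2.3, 5.8]
finger_gap: 0.011
grip_force: 42.2
```

```bash
python3 -c "
from h import *
ing(UR)"
```

```text
t 41.57 guide xy mm [34.75 24.99] z 37.6 F along/across/up [-0.56  2.4   5.81] gap 11.0 grip 42.2
```

Call:
{"name": "step_arm", "arguments": {"moves": [[[0, 0.7, 0], [0, 0, 0], 5], [[0, 1.4, 0], [0, 0, 0], 5], [[0, 2.1, 0], [0, 0, 0], 5], [[0, 2.8, 0], [0, 0, 0], 5], [[0, 2.8, 0], [0, 0, 0], 5]]}}

```text
clock: 41.98
tcp_pos: [0.6469, -0.2047, 0.0376]
orientation: [0.001, -0.042, 0.999, -0.002]
wrist_force: [0.7, -4.6, 5.4]
finger_gap: 0.0112
grip_force: 42.2
```

```bash
python3 -c "
from h import *
ing(UR)"
```

```text
t 41.98 guide xy mm [34.77 25.27] z 37.6 F along/across/up [ 0.31 -4.64  5.4 ] gap 11.2 grip 42.2
```

Call:
{"name": "step_arm", "arguments": {"moves": [[[0, 0.5, 0], [0, 0, 0], 5], [[0, 1, 0], [0, 0, 0], 5], [[0, 1.5, 0], [0, 0, 0], 5], [[0, 1.5, 0], [0, 0, 0], 5]]}}

```text
clock: 42.32
tcp_pos: [0.6468, -0.2035, 0.0376]
orientation: [0.001, -0.041, 0.999, -0.002]
wrist_force: [0.3, -5.7, 5.4]
finger_gap: 0.0109
grip_force: 42.2
```

```bash
python3 -c "
from h import *
ing(UR)"
```

```text
t 42.32 guide xy mm [34.79 26.46] z 37.6 F along/across/up [-0.24 -5.74  5.42] gap 10.9 grip 42.2
```

Call:
{"name": "step_arm", "arguments": {"moves": [[[0, -1, 0], [0, 0, 0], 5], [[0, -2, 0], [0, 0, 0], 5], [[0, -2, 0], [0, 0, 0], 5], [[0, -2, 0], [0, 0, 0], 35], [[0, -2, 0], [0, 0, 0], 35], [[0, -2, 0], [0, 0, 0], 35], [[0, -2, -20], [0, 0, 0], 35], [[0, -2, -50], [0, 0, 0], 35]]}}

```text
clock: 42.98
tcp_pos: [0.6429, -0.2016, 0.0823]
orientation: [-0.004, -0.042, 0.999, 0.002]
wrist_force: [-0.3, 0.7, 0.2]
finger_gap: 0.0349
grip_force: 0.0
```

Call:
{"name": "step_arm", "arguments": {"moves": [[[0, 0, -30], [0, 0, 0], 40], [[10, 0, -60], [0, 0, 0], 40], [[45, 0, -80], [0, 0, 0], 40], [[85, 0, -80], [0, 0, 0], 40], [[120, 0, -80], [0, 0, 0], 40], [[155, 0, -80], [0, 0, 0], 40], [[185, 0, -80], [0, 0, 0], 40], [[205, 0, -80], [0, 0, 0], 40]]}}

```text
clock: 43.65
tcp_pos: [0.4385, -0.2195, 0.1659]
orientation: [-0.001, -0.042, 0.999, 0.001]
wrist_force: [0.3, -0.5, 0.0]
finger_gap: 0.0404
grip_force: 0.0
```

```bash
python3 - <<'E'
from h import *
a=cv2.imread('top_raw0.png').astype(np.float32);b=np.mean([imaging.read_camera('top')[:,:,::-1].astype(np.float32) for _ in range(3)],0)
sat=lambda i:i.max(2)-i.min(2)
for nm,(x0,y0,x1,y1),k in(("Y",(246,122,270,146),.431),("R",(318,125,343,150),.4254)):
    S=[]
    for i in(a,b):
        s=np.clip(sat(i)[y0:y1,x0:x1]-25,0,None);S.append((s.sum(0)*np.arange(x0,x1)).sum()/s.sum())
    print(nm,S,(S[1]-S[0])/k)
print(telemetry.get_state()['tcp_pos'])
E
```

```text
Y [np.float64(254.62575941676792), np.float64(260.65372724798885)] 13.986004248772469
R [np.float64(327.20489372219475), np.float64(332.78007878663914)] 13.1057476832261
[ 0.4403976  -0.22011586  0.16639395]
```

Re-pinching put the red fence tab at the same pixel position as before, and the tool reading (about 26.4) matches 3 mm short of the hard stop. Handing in.

```bash
python3 -c "
from workcell import env
print(env.hand_in())"
```

```text
the job is handed in; nothing more can be done
None
```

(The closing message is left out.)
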